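# Start a soak of reel spindles and cover up

## Task

Start the soak in the parts cleaner: stand every loose reel spindle on the bench, foot down, in a socket of its own inside the tub, then set the large lid on the tub so that it sits down in the rim and level, and after that turn the timer dial clockwise from off to the two-bar mark. Also set the small cap on the funnel, seated and level, at any time, and leave the other things on the bench where they are.

Things in the scene. Friction and masses are not known exactly. Their poses are not given: they have to be found in the camera images.
- cleaner: Fixed parts cleaner on the bench: a round open steel tub (inner radius 72 mm, outer 76 mm, rim 100 mm above the bench, inner floor 20 mm above the bench) joined to a grey control pod (100 mm deep, 130 mm wide, 60 mm high) that carries the timer. Origin on the bench under the tub's axis; z up; the pod lies along its own +y.
- socket0 (a point): Centre, on the tub's inner floor (20 mm above the bench), of one of five equal ring sockets (bore 29 mm, outside 34 mm, 10 mm high) on a circle of radius 40 mm about the tub's axis. Any spindle fits any socket.
- socket1 (a point): Centre, on the tub's inner floor (20 mm above the bench), of one of five equal ring sockets (bore 29 mm, outside 34 mm, 10 mm high) on a circle of radius 40 mm about the tub's axis. Any spindle fits any socket.
- socket2 (a point): Centre, on the tub's inner floor (20 mm above the bench), of one of five equal ring sockets (bore 29 mm, outside 34 mm, 10 mm high) on a circle of radius 40 mm about the tub's axis. Any spindle fits any socket.
- socket3 (a point): Centre, on the tub's inner floor (20 mm above the bench), of one of five equal ring sockets (bore 29 mm, outside 34 mm, 10 mm high) on a circle of radius 40 mm about the tub's axis. Any spindle fits any socket.
- socket4 (a point): Centre, on the tub's inner floor (20 mm above the bench), of one of five equal ring sockets (bore 29 mm, outside 34 mm, 10 mm high) on a circle of radius 40 mm about the tub's axis. Any spindle fits any socket.
- tub_rim (a point): Centre of the tub's mouth, at rim height (100 mm above the bench).
- funnel: Fixed dented tin funnel upright in a brass bracket (post on its +x side, lower than the rim); its top is a straight lip of inner radius 44 mm, outer 47 mm, 20 mm deep, rim 120 mm above the bench. Origin on the bench under its axis.
- funnel_rim (a point): Centre of the funnel's mouth, at rim height (120 mm above the bench).
- tub_lid: Large steel lid (about 220 g, loose): flange of radius 80 mm, 6 to 11 mm above the origin; under it a step of radius 69 mm, 6 mm deep, that drops into the tub's mouth; on top a round knob of diameter 24 mm, 20 to 42 mm up, on a thin stem. Origin: centre of the step's underside, z up. Starts on the bench, knob up, at the robot's left or right. Seated, the origin is 6 mm below the rim.
- funnel_cap: Small aluminium cap (about 80 g, loose): flange of radius 52 mm, 6 to 11 mm above the origin; under it a step of radius 41 mm, 6 mm deep, that drops into the funnel's mouth; on top a round knob of diameter 24 mm, 20 to 42 mm up, on a thin stem. Origin: centre of the step's underside, z up. Starts on the bench, knob up, at the robot's left or right. Seated, the origin is 6 mm below the rim.
- spindle0: Steel reel spindle (about 60 g, loose), starts standing upright on the bench: round foot of diameter 24 mm and 12 mm high, above it a plain shaft of diameter 12 mm up to 62 mm. Origin at the centre of the foot's underside, z up along the shaft. Three to five of the five are present; None if absent.
- spindle1: Steel reel spindle (about 60 g, loose), starts standing upright on the bench: round foot of diameter 24 mm and 12 mm high, above it a plain shaft of diameter 12 mm up to 62 mm. Origin at the centre of the foot's underside, z up along the shaft. Three to five of the five are present; None if absent.
- spindle2: Steel reel spindle (about 60 g, loose), starts standing upright on the bench: round foot of diameter 24 mm and 12 mm high, above it a plain shaft of diameter 12 mm up to 62 mm. Origin at the centre of the foot's underside, z up along the shaft. Three to five of the five are present; None if absent.
- spindle3: Steel reel spindle (about 60 g, loose), starts standing upright on the bench: round foot of diameter 24 mm and 12 mm high, above it a plain shaft of diameter 12 mm up to 62 mm. Origin at the centre of the foot's underside, z up along the shaft. Three to five of the five are present; None if absent.
- spindle4: Steel reel spindle (about 60 g, loose), starts standing upright on the bench: round foot of diameter 24 mm and 12 mm high, above it a plain shaft of diameter 12 mm up to 62 mm. Origin at the centre of the foot's underside, z up along the shaft. Three to five of the five are present; None if absent.
- timer (a joint): Timer dial, rad: 0 = off (dot), grows clockwise from above; one-, two-, three-bar marks at 0.698, 1.396, 2.094; stop at 2.6. Starts near off, stays where left (light friction). Bar grip 42 mm long, 14 mm thick, 32 mm high, white pointer line on one half of its top; at 0 the bar lies along the cleaner's x with the pointer to its -x, at 90 degrees the pointer is to its +y.
- timer_grip (a point): Point on the dial's axis at the height to grip the bar, 97 mm above the bench; the bar's top is 7 mm higher. It lies 150 mm from the tub's axis, 70 mm from the edge of the seated lid.
- oil_can: Bystander: tan plastic oil can, radius 32 mm, 165 mm high with its spout; origin under its centre.
- reel_frame: Bystander: gunmetal baitcaster reel frame, two 60 mm round side plates 52 mm apart; origin under its centre.
- drive_gear: Bystander: toothed steel drive gear, 48 mm across, 10 mm high, lying flat; origin under its centre.
- knob_a: Bystander: amber plastic spool knob, 30 mm across, 22 mm high; origin under its centre.
- knob_b: Bystander: amber plastic spool knob, 30 mm across, 22 mm high; origin under its centre.
- driver: Bystander: screwdriver with a wooden handle, 200 mm long, lying at the back of the bench; origin under its middle.

How it is judged:
By the outcome, as a careful person would: the job done as asked, in the order asked, and still so for the second after the job is handed in, with the robot touching nothing.
Of spindle0, spindle1, spindle2, spindle3, spindle4 only 3 to 5 are there at a start; the rules pass over those that are not, and their reading is None.
At some moment in a run one of tub_lid, funnel_cap may be knocked a few centimetres aside while the robot is not near it.
It also fails if it takes over 192 s, if anything falls off the work surface, if the arm or the gripper's body presses on something with over 40 N, if the wrist force passes 120 N, or if a joint passes its speed limit or range.

## Robot

A 6-joint arm with a two-finger parallel gripper is mounted at the origin on the work surface. World frame = base frame: x ahead of the robot, y to its left, z up, the work surface at z = 0. Lengths are in m, angles in rad, forces in N, time in s.
With the tool pointing down it reaches from about 0.35 to 0.725 m from the base axis. Payload 4.3 kg.
Tool frame: the origin (TCP) lies between the finger pads; the fingertips stand 25 mm ahead of it and the grasp point (between the pads) lies 6 mm ahead of it; z points along the fingers, y is the line along which they close (so a half turn about z gives the same grasp; the last joint's range is limited). The gripper opens to 85 mm and grips with 20 to 120 N. Pads are 22 mm wide; open, the fingers measure 114 mm over their backs; the gripper's body (76 mm by 85 mm) begins 54 mm behind the grasp point. The pads swing forward as they close: fully open they stand 13 mm farther back than shut.
Start: joints at [1.094, 0.377, 0.081, 1.274, 0, 1.46], TCP at [0.206, 0.537, 0.256] pointing down, gripper open.
Joint ranges: [-2.72, 2.72], [-0.84, 1.66], [-1.02, 1.22], [-1.77, 2.12], [-1.37, 1.28], [-3.14, 3.14]. Speed limits (rad/s): [2.57, 2.57, 3.14, 3.14, 3.14, 3.14].

## Interface

Orientations are given as a rotation vector (axis times angle).
In Python, from cell import bot, imaging, ticket gives the robot as it stands. The module is installed in compiled form; this text tells all that it offers.
- The arm moves only by the tool arm_command, never from a script. Its argument "series" is a list that holds one entry, the list of rows, each a list of 4 numbers: the shift along the tool's x, y, z each as a share of 0.3 m, from -1 to 1, then the turn about the tool's z as a share of 90 degrees, from -1 to 1. In form: [[[dx, dy, dz, spin], ...]]. A call has 1 to 5 rows; each row shifts and turns the commanded pose from where the row before left it, along the tool's axes as they then stand; what a row does not reach is not made up. A row lasts 1/10 s, in which the tool goes at most 50 mm and 8.59 degrees, less where a joint would pass 70% of its speed; a pose out of reach is approached as far as the arm can. A call with a number of a shift or a turn outside -1 to 1 is refused whole. A call with a gripper value outside its range is refused whole. "claw" is the opening, from 0 (shut) to 1 (fully open), set as the call begins (left out, the last holds). The fingers move at their own pace and stop on an object; the grip force is fixed at half the most. Time passes only in rows, so rows that do not move let the fingers close. It gives the time, the measured TCP pose, the force, the opening and the grip force at its end, in the units of the state.
- bot.observe(): the state, without advancing time (a new reading comes with each control period).
- imaging.grab_frame(name): name is "scene" or "side" or "wrist"; returns the picture (400x640x3 uint8, blue, green, red); there is no depth.
- imaging.get_calibration(name): a dict with "K" (3x3 intrinsics, pixels), "world_from_camera" (4x4, takes a point from camera to world coordinates). Camera axes: x right, y down, z forward; pixel columns grow to the right and rows downward; lengths in m; the calibration is good to about 2 mm. A picture is of the moment at which its call begins: read the wrist's pose just before it. get_calibration takes no time and is no camera call; for the wrist camera it gives the pose at the moment of the call.
- ticket.finish_job(): hands the job in; it is judged then, once.
The state is a dict: "clock": time; "qpos": joint angles; "dq": joint speeds; "effort": joint torques, N m; "eef_pos": TCP position; "orientation": TCP orientation; "contact_force": force on the tool from outside, world axes, zero at the start; "torque": the same for the moment, N m; "opening": opening from 0.0 (shut) to 1.0 (fully open); "grasp_force": force on a finger pad.
Only numpy, scipy, OpenCV 4.12 (cv2) and the standard library are available. Lean on these libraries where they do the work, as an engineer would, in place of code of your own. Each camera call takes 0.05 s, during which the arm holds its last target. There are 200 camera calls.

## Working session

There is one attempt and no reset: what is moved stays moved. The work goes in short steps, Python scripts to look and compute and a tool call to move; the robot and the scene stay as the last step left them, time stands still between calls to the robot, and variables do not carry over. Pictures are saved under pics/ and viewed, at most 14 in all, crops included, and the job is handed in when it is done.

Besides the shell and the picture viewer there is one more tool, called as name([rows], argument=value, ...), one row to a line, values as JSON. arm_command: Moves the arm, as the interface text tells. Shift numbers are shares of 0.3 m and turn numbers shares of 90 degrees, none past 1 either way. Its arguments: {"type":"object","properties":{"series":{"type":"array","items":{"type":"array","items":{"type":"array","items":{"type":"number","minimum":-1,"maximum":1}}}},"claw":{"type":"number"}},"required":["series"]}

```bash
mkdir -p pics
cat > h.py <<'E'
import numpy as np,cv2
from cell import bot,imaging,ticket
from scipy.spatial.transform import Rotation as R
def cal(n):
    c=imaging.get_calibration(n); return np.array(c["K"]),np.array(c["world_from_camera"])
def ray(n,u,v,z,c=None):
    K,T=c or cal(n)
    d=T[:3,:3]@np.linalg.solve(K,[u,v,1.]); o=T[:3,3]
    return o+d*(z-o[2])/d[2]
def proj(n,P,c=None):
    K,T=c or cal(n)
    p=T[:3,:3].T@(np.array(P)-T[:3,3]); q=K@p; return q[:2]/q[2]
E
python3 - <<'E'
from h import *
s=bot.observe();print(s)
for n in("scene","side","wrist"):
    c=cal(n);print(n,c[0].round(1).tolist(),c[1].round(3).tolist())
    cv2.imwrite(f"pics/{n}0.png",imaging.grab_frame(n))
E
```

```text
{'clock': 0.0, 'qpos': array([ 1.09374294e+00,  3.78076456e-01,  7.96512866e-02,  1.27437825e+00,
       -4.10351701e-06,  1.46051276e+00]), 'dq': array([ 0.00017603, -0.00127935,  0.00110509, -0.00035073,  0.00105118,
        0.00165043]), 'effort': array([-1.45081423e-03, -4.63606417e+01,  2.69872284e+01,  2.08843115e-02,
       -3.38898769e-05,  6.77720195e-06]), 'eef_pos': array([0.20591243, 0.53623921, 0.25536299]), 'orientation': array([-5.72791451e-01, -3.08834581e+00,  3.01906793e-03]), 'contact_force': array([-0.07283248,  0.0691871 , -0.02088587]), 'torque': array([-0.04272453, -0.01871399, -0.02166936]), 'grasp_force': 0.0, 'opening': 1.0014906506097803}
scene [[416.4, 0.0, 322.7], [0.0, 416.4, 195.6], [0.0, 0.0, 1.0]] [[-0.157, 0.561, -0.813, 1.471], [0.987, 0.079, -0.137, 0.13], [-0.012, -0.824, -0.566, 0.728], [0.0, 0.0, 0.0, 1.0]]
side [[403.2, 0.0, 320.4], [0.0, 403.2, 196.9], [0.0, 0.0, 1.0]] [[0.921, -0.228, 0.316, 0.286], [-0.39, -0.524, 0.757, -0.772], [-0.007, -0.821, -0.571, 0.672], [0.0, 0.0, 0.0, 1.0]]
wrist [[341.9, 0.0, 321.2], [0.0, 341.9, 201.5], [0.0, 0.0, 1.0]] [[0.358, 0.893, 0.272, 0.137], [0.934, -0.342, -0.106, 0.564], [-0.002, 0.292, -0.956, 0.374], [0.0, 0.0, 0.0, 1.0]]
```

View pics/scene0.png

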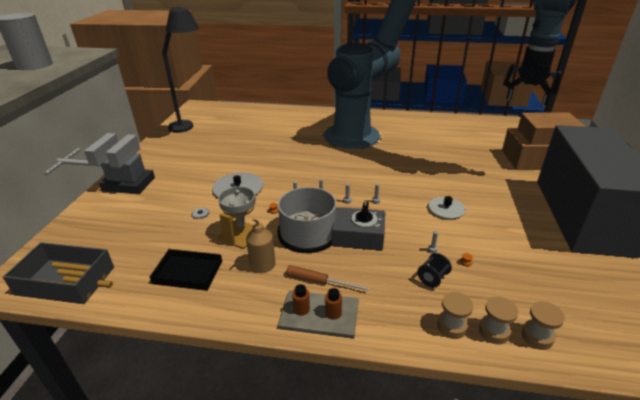

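View pics/side0.png

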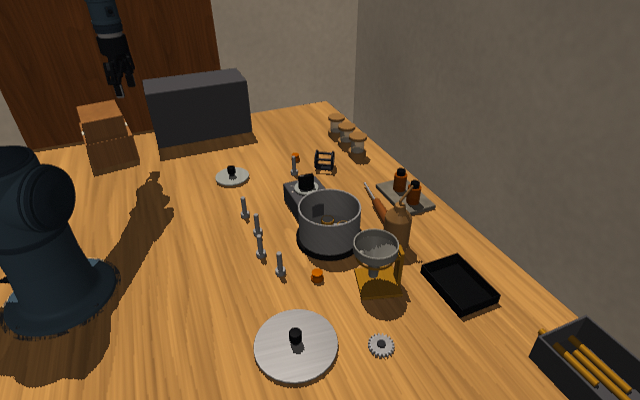

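The scene view shows the tub at (307,215), the pod and dial at (362,225), the funnel at (238,205), the lid at (238,185) and the cap at (447,207). The spindle tops are near (296,184), (321,182), (347,186), (377,185) and (434,235). The side view shows the same five spindles.

Run:
```python
from h import *
cs=cal("scene");cd=cal("side")
for nm,a,b,z in [("tubrim",(307,207),(330,210),.1),("funnelrim",(237,200),(376,246),.12),("lidknob",(238,180),(296,333),.042),("capknob",(448,200),(231,169),.042),
 ("s a",(296,184),(280,253),.062),("s b",(321,182),(260,235),.062),("s c",(347,186),(256,214),.062),("s d",(377,185),(243,197),.062),("s e",(434,234),(295,155),.062),("dial",(363,209),(306,180),.104)]:
    print(nm,ray("scene",*a,z,cs)[:2].round(3),ray("side",*b,z,cd)[:2].round(3))
s=bot.observe();print(R.from_rotvec(s["orientation"]).as_matrix().round(3))
```

```text
tubrim [ 0.625 -0.053] [ 0.602 -0.073]
funnelrim [ 0.648 -0.23 ] [ 0.627 -0.246]
lidknob [ 0.438 -0.308] [ 0.422 -0.323]
capknob [0.457 0.322] [0.443 0.309]
s a [ 0.466 -0.118] [ 0.457 -0.127]
s b [ 0.445 -0.047] [ 0.434 -0.05 ]
s c [0.455 0.032] [0.447 0.032]
s d [0.438 0.118] [0.435 0.118]
s e [0.642 0.269] [0.64  0.279]
dial [0.619 0.09 ] [0.596 0.068]
[[-0.933  0.359 -0.001]
 [ 0.359  0.933 -0.001]
 [ 0.    -0.002 -1.   ]]
```

arm_command([
  [[-0.091, -0.085, -0.023, 0], [-0.091, -0.085, -0.023, 0], [-0.091, -0.085, -0.023, 0], [-0.091, -0.085, -0.023, 0], [-0.091, -0.085, -0.023, 0]],
])

```text
clock: 0.65
eef_pos: [0.2881, 0.3673, 0.2908]
orientation: [-0.572, -3.089, 0.001]
contact_force: [0.1, -0.4, -0.2]
opening: 1.004
grasp_force: 0.0
```

arm_command([
  [[-0.091, -0.085, -0.023, 0], [-0.091, -0.085, -0.023, 0], [-0.091, -0.085, -0.023, 0], [-0.091, -0.085, -0.023, 0], [-0.091, -0.085, -0.023, 0]],
])

```text
clock: 1.15
eef_pos: [0.3698, 0.1993, 0.3254]
orientation: [-0.573, -3.089, 0.0]
contact_force: [-0.1, 1.8, 0.5]
opening: 1.0
grasp_force: 0.0
```

arm_command([
  [[-0.091, -0.085, -0.023, 0], [-0.091, -0.085, -0.023, 0], [-0.091, -0.085, -0.023, 0], [-0.091, -0.085, -0.023, 0], [-0.091, -0.085, -0.023, 0]],
])

```text
clock: 1.65
eef_pos: [0.4515, 0.0313, 0.3599]
orientation: [-0.573, -3.089, -0.0]
contact_force: [0.9, -0.2, -0.5]
opening: 0.997
grasp_force: 0.0
```

arm_command([
  [[0, 0, 0, -0.078], [0, 0, 0, -0.078], [0, 0, 0, -0.078], [0, 0, 0, 0], [0, 0, 0, 0]],
])

```text
clock: 2.15
eef_pos: [0.4512, 0.0329, 0.3596]
orientation: [-0.003, -3.141, -0.0]
contact_force: [0.4, -0.4, -0.3]
opening: 0.997
grasp_force: 0.0
```

Run:
```python
from h import *
s=bot.observe();print(s["clock"],s["eef_pos"],s["qpos"],R.from_rotvec(s["orientation"]).as_matrix().round(4).tolist())
c=cal("wrist");im=imaging.grab_frame("wrist");np.savez("w1.npz",im=im,K=c[0],T=c[1]);cv2.imwrite("pics/w1.png",im)
```

```text
2.15 [0.45115556 0.03287348 0.359615  ] [-6.77062417e-02  1.18406559e-01  6.20138769e-03  1.45899105e+00
  7.30594766e-05 -6.59564683e-02] [[-1.0, 0.0017, -0.0004], [0.0017, 1.0, 0.0001], [0.0004, 0.0001, -1.0]]
```

View pics/w1.png

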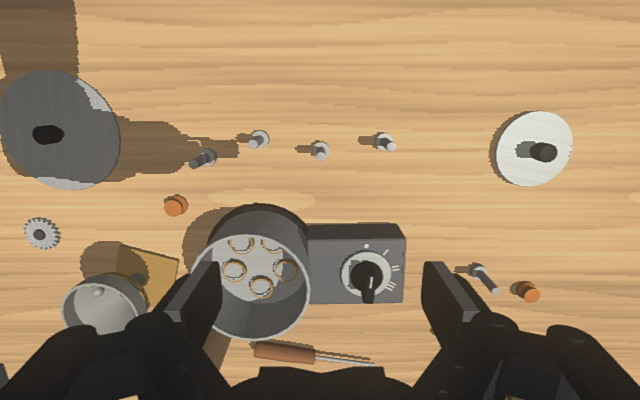

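The wrist view shows the spindle tops near (195,162), (253,143), (320,156), (392,147) and (495,290). The sockets are near (241,243), (272,243), (234,269), (285,269) and (261,286). The dial is at (367,275) with its off dot at (366,246), and the lid is at (48,134) and the cap at (543,152). I'll zoom in.

Run:
```python
from h import *
im=cv2.imread("pics/w1.png")
cv2.imwrite("pics/w1z.png",cv2.resize(im[125:325,180:440],None,fx=3,fy=3,interpolation=cv2.INTER_CUBIC))
```

```text
(no output)
```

View pics/w1z.png

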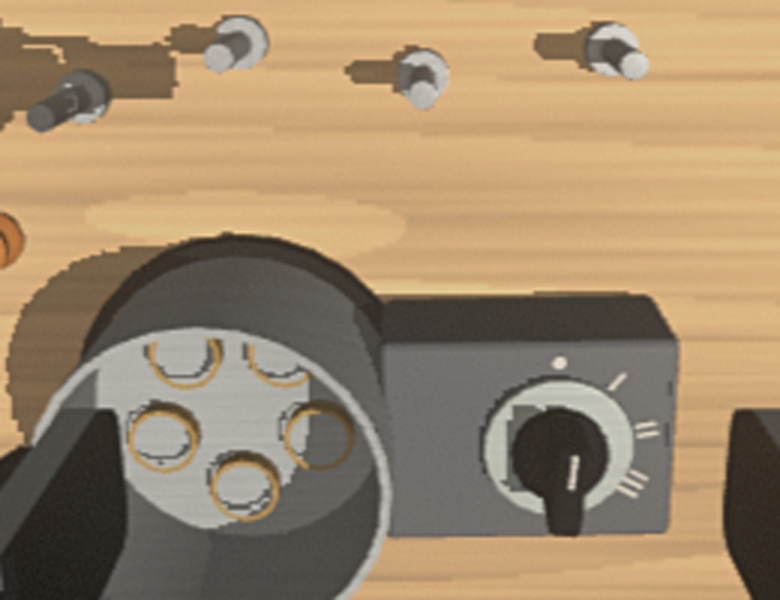

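The zoom shows the spindle tops at (41,117), (218,57), (422,95) and (634,66). The complete sockets are at (163,438), (245,487) and (318,436). The pod's top edge runs from (386,343) to (678,340). The dial's white line at (573,473) lies on the robot-side half, so it is off.

```bash
cat >> h.py <<'E'
def circ(P):
    A=np.c_[2*P[:,:2],np.ones(len(P))]; s=np.linalg.lstsq(A,(P[:,:2]**2).sum(1),rcond=None)[0]
    return s[:2],np.sqrt(s[2]+s[0]**2+s[1]**2)
E
python3 - <<'E'
from h import *
d=np.load("w1.npz");c=(d["K"],d["T"])
z=lambda p,h:ray("wrist",p[0]/3+180-1/3,p[1]/3+125-1/3,h,c)[:2]
for n,t,f in [("a",(41,117),(88,95)),("b",(218,57),(243,42)),("c",(422,95),(424,74)),("d",(634,66),(609,49))]:
    print(n,z(t,.062).round(4),z(f,.012).round(4))
print("e",ray("wrist",495,290,.062,c)[:2].round(4),ray("wrist",477,267,.012,c)[:2].round(4))
S=[z(p,.03) for p in[(163,437),(245,487),(318,436)]];print("sockets",np.round(S,4), [np.linalg.norm(S[i]-S[j]).round(4) for i,j in((0,1),(1,2),(0,2))])
print("sock circ",circ(np.array(S)))
p=z((386,343),.06);q=z((678,340),.06);print("pod edge",p.round(4),q.round(4))
p2=z((388,538),.06);q2=z((668,535),.06);print(p2.round(4),q2.round(4))
print("dot",z((560,363),.06).round(4),"disk",z((560,448),.07),"line",z((573,473),.104))
# rim: outer bright pixels
pts=[(70,390),(100,362),(150,338),(233,327),(300,345),(350,380),(380,430),(391,490),(380,545),(350,598)]
print("rim",circ(np.array([z(p,.1) for p in pts])))
for n,k in(("lid",(48,134)),("cap",(543,152))): print(n,ray("wrist",*k,.042,c)[:2].round(4))
im=d["im"];hsv=cv2.cvtColor(im,cv2.COLOR_BGR2HSV)
for n,(x0,y0,x1,y1) in (("lid",(0,60,125,195)),("cap",(480,100,585,195))):
    print(n,[im[r,cc].tolist() for r,cc in((110,20),(134,90),(175,110),(180,60),(130,540),(170,520))])
E
```

```text
a [ 0.455  -0.1238] [ 0.4542 -0.1201]
b [ 0.4305 -0.0497] [ 0.4303 -0.048 ]
c [0.4461 0.0327] [0.4448 0.0335]
d [0.4344 0.1185] [0.4336 0.1169]
e [0.6321 0.2739] [0.6232 0.2696]
sockets [[ 0.6187 -0.0939]
 [ 0.6463 -0.0554]
 [ 0.6182 -0.0184]] [np.float64(0.0474), np.float64(0.0465), np.float64(0.0755)]
sock circ (array([ 0.60677751, -0.05621981]), np.float64(0.03952732127646115))
pod edge [0.5564 0.0166] [0.5551 0.1454]
[0.6555 0.0163] [0.654  0.1477]
dot [0.5661 0.0937] disk [0.60276833 0.09383281] line [0.59546425 0.09461511]
rim (array([ 0.60535453, -0.05222669]), np.float64(0.07345141362208553))
lid [ 0.4207 -0.3102]
cap [0.4442 0.3173]
lid [[90, 93, 93], [91, 95, 96], [75, 101, 125], [167, 174, 177], [214, 222, 222], [204, 217, 216]]
cap [[90, 93, 93], [91, 95, 96], [75, 101, 125], [167, 174, 177], [214, 222, 222], [204, 217, 216]]
```

Tub axis ≈ (0.6065,-0.056) with yaw ≈ 0, and the sockets are at 72° steps from +x. I'll pick spindle c first and use it as a check on the measurements.

arm_command([
  [[0.019, 0, 0.15, 0], [0, 0, 0.15, 0], [0, 0, 0.15, 0], [0, 0, 0.15, 0], [0, 0, 0.1, 0]],
], claw=0.5)

```text
clock: 2.7
eef_pos: [0.4437, 0.0332, 0.1469]
orientation: [-0.001, -3.138, -0.0]
contact_force: [0.0, -0.3, -0.3]
opening: 0.5
grasp_force: 0.0
```

Run:
```python
from h import *
s=bot.observe();print(s["clock"],s["eef_pos"],s["opening"])
c=cal("wrist");im=imaging.grab_frame("wrist");np.savez("w2.npz",im=im,K=c[0],T=c[1])
cv2.imwrite("pics/w2.png",im)
cs=cal("scene");cd=cal("side")
for n,a,b in(("oilcan base",(262,270),(395,252)),("frame",(434,282),(324,168)),("knobb",(467,264),(296,160)),("e foot",(433,248),(294,176))):
    print(n,ray("scene",*a,0,cs)[:2].round(3),ray("side",*b,0,cd)[:2].round(3))
```

```text
2.7 [0.44367238 0.03315619 0.14689884] 0.49991519045660726
oilcan base [ 0.765 -0.142] [ 0.733 -0.17 ]
frame [0.744 0.272] [0.733 0.266]
knobb [0.671 0.356] [0.667 0.351]
e foot [0.622 0.276] [0.627 0.258]
```

View pics/w2.png

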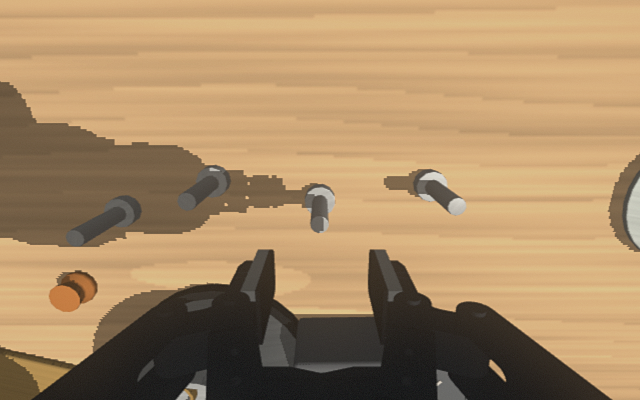

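The four near spindles stand with tops at (75,237), (187,200), (319,226) and (457,206). Spindle c is centred between the fingers, and the bystanders are well clear. I'll cross-check the positions from this view.

Run:
```python
from h import *
d=np.load("w2.npz");c=(d["K"],d["T"]);c1=np.load("w1.npz");c1=(c1["K"],c1["T"])
r=lambda u,v,z:ray("w",u,v,z,c)[:2].round(4)
for n,t,f in(("a",(75,237),(123,210)),("b",(187,200),(212,181)),("c",(319,225),(320,195)),("d",(457,206),(429,184))): print(n,r(*t,.062),r(*f,.012))
print(bot.observe()["eef_pos"],bot.observe()["clock"])
```

```text
a [ 0.4551 -0.1244] [ 0.4533 -0.121 ]
b [ 0.4302 -0.0495] [ 0.43   -0.0492]
c [0.4469 0.0326] [0.4411 0.0331]
d [0.4342 0.119 ] [0.4324 0.1164]
[0.44103143 0.03329251 0.14323108] 2.75
```

arm_command([
  [[0, 0, 0, 0], [0, 0, 0, 0]],
])

```text
clock: 2.95
eef_pos: [0.4467, 0.0329, 0.1513]
orientation: [-0.0, 3.14, -0.0]
contact_force: [0.4, -0.0, 0.6]
opening: 0.497
grasp_force: 0.0
```

arm_command([
  [[0, 0, 0, 0], [0, 0, 0, 0]],
])

```text
clock: 3.15
eef_pos: [0.4473, 0.0328, 0.1516]
orientation: [-0.001, 3.138, -0.0]
contact_force: [1.0, 0.3, 0.4]
opening: 0.497
grasp_force: 0.0
```

arm_command([
  [[0, 0, 0.05, 0], [0, 0, 0.05, 0], [0, 0, 0.05, 0], [0, 0, 0.05, 0], [0, 0, 0.03, 0]],
])

```text
clock: 3.65
eef_pos: [0.446, 0.0328, 0.0807]
orientation: [-0.001, 3.141, 0.0]
contact_force: [0.1, -0.6, -0.0]
opening: 0.501
grasp_force: 0.0
```

arm_command([
  [[0, 0, 0.03, 0], [0, 0, 0.02, 0], [0, 0, 0.02, 0], [0, 0, 0.01, 0], [0, 0, 0, 0]],
])

```text
clock: 4.15
eef_pos: [0.4454, 0.0329, 0.0566]
orientation: [0.001, -3.141, -0.0]
contact_force: [0.1, -0.2, 0.2]
opening: 0.501
grasp_force: 0.0
```

arm_command([
  [[0, 0, 0, 0], [0, 0, 0, 0], [0, 0, 0, 0]],
])

```text
clock: 4.45
eef_pos: [0.4459, 0.0329, 0.0571]
orientation: [-0.001, 3.141, 0.0]
contact_force: [0.1, -0.3, 0.4]
opening: 0.5
grasp_force: 0.0
```

arm_command([
  [[0, 0, 0, 0], [0, 0, 0, 0], [0, 0, 0, 0], [0, 0, 0, 0], [0, 0, 0, 0]],
], claw=0)

```text
clock: 4.95
eef_pos: [0.4457, 0.0329, 0.0569]
orientation: [-0.001, 3.141, 0.0]
contact_force: [-0.1, -0.2, 0.7]
opening: 0.115
grasp_force: 58.4
```

arm_command([
  [[0, 0, -0.03, 0], [0, 0, -0.06, 0], [0, 0, -0.07, 0], [0, 0, -0.07, 0], [0, 0, -0.06, 0]],
])

```text
clock: 5.45
eef_pos: [0.4457, 0.0329, 0.1454]
orientation: [-0.001, 3.141, 0.0]
contact_force: [0.3, -0.3, -0.5]
opening: 0.117
grasp_force: 58.4
```

arm_command([
  [[0, 0, -0.06, 0], [0, 0, -0.06, 0], [0, 0, -0.03, 0], [0, 0, 0, 0], [0, 0, 0, 0]],
])

```text
clock: 5.95
eef_pos: [0.4454, 0.0329, 0.1884]
orientation: [0.001, -3.141, -0.0]
contact_force: [0.7, 0.3, -1.3]
opening: 0.119
grasp_force: 58.4
```

arm_command([
  [[-0.027, -0.012, 0, 0], [-0.054, -0.024, 0, 0], [-0.08, -0.035, 0, 0], [-0.094, -0.041, 0, 0], [-0.094, -0.041, 0, 0]],
])

```text
clock: 6.45
eef_pos: [0.5512, -0.0136, 0.1876]
orientation: [0.001, -3.14, -0.0]
contact_force: [0.0, -0.2, 0.6]
opening: 0.121
grasp_force: 58.4
```

arm_command([
  [[-0.094, -0.042, 0, 0], [-0.08, -0.036, 0, 0], [-0.067, -0.03, 0, 0], [-0.053, -0.023, 0, 0], [-0.026, -0.012, 0, 0]],
])

```text
clock: 6.95
eef_pos: [0.6475, -0.0567, 0.187]
orientation: [0.0, -3.14, -0.0]
contact_force: [0.8, -0.6, -1.8]
opening: 0.119
grasp_force: 58.4
```

arm_command([
  [[0, 0, 0, 0], [0, 0, 0, 0], [0, 0, 0, 0], [0, 0, 0, 0], [0, 0, 0, 0]],
])

```text
clock: 7.45
eef_pos: [0.646, -0.0554, 0.1891]
orientation: [-0.002, 3.141, 0.0]
contact_force: [0.3, -0.0, -0.2]
opening: 0.119
grasp_force: 58.4
```

Run:
```python
from h import *
s=bot.observe();print(s["clock"],s["eef_pos"],s["opening"],s["qpos"])
c=cal("wrist");im=imaging.grab_frame("wrist");np.savez("w3.npz",im=im,K=c[0],T=c[1])
cv2.imwrite("pics/w3.png",im)
```

```text
7.45 [ 0.64600408 -0.05544361  0.18910411] 0.11867169968413513 [-1.83441864e-01  5.52420272e-01  1.83118247e-01  1.20134282e+00
  9.56147042e-05 -1.84617364e-01]
```

View pics/w3.png

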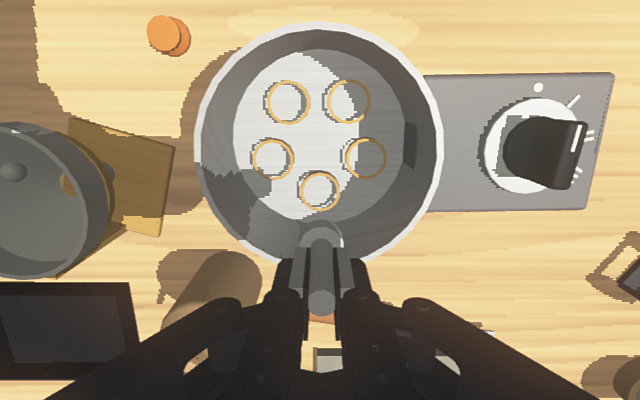

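The view shows all five sockets at (288,101), (348,101), (273,159), (365,158) and (320,190), with the spindle held above the tub. I'll refine the socket positions from it.

Run:
```python
from h import *
d=np.load("w3.npz");c=(d["K"],d["T"]);im=d["im"]
hsv=cv2.cvtColor(im,cv2.COLOR_BGR2HSV)
m=cv2.inRange(hsv,(10,90,60),(30,255,255))
m[:,:235]=0;m[:,400:]=0;m[230:]=0;m[:60]=0
S=[]
for g in [(288,101),(348,101),(273,159),(365,158),(320,190)]:
    yy,xx=np.nonzero(m); k=np.abs(np.hypot(xx-g[0],yy-g[1])-20)<6
    P=np.array([ray("w",u,v,.03,c) for u,v in zip(xx[k],yy[k])])
    ce,r=circ(P);S.append(ce);print(g,k.sum(),ce.round(4),r.round(4))
S=np.array(S);ce,r=circ(S);print("circ",ce,r,S.mean(0),np.degrees(np.arctan2(*(S-ce).T[::-1])).round(1))
# rim: bright ring
pts=np.array([(320,22),(197,140),(443,140),(229,60),(410,60)])
print("rim",circ(np.array([ray("w",u,v,.1,c) for u,v in pts])))
print("pod edge",[ray("w",u,v,.06,c)[:2].round(4).tolist() for u,v in((424,75),(614,73),(425,213),(585,209))])
# held spindle foot: top/bottom edges
print("spindle pred foot px",proj("w",[0.646,-.0554,.1891-.057+.012],c), "top",proj("w",[0.646,-.0554,.1891-.057+.062],c))
```

```text
(288, 101) 374 [ 0.5757 -0.0807] 0.0156
(348, 101) 340 [ 0.5749 -0.0335] 0.0156
(273, 159) 346 [ 0.6207 -0.0945] 0.0157
(365, 158) 327 [ 0.6195 -0.0183] 0.0157
(320, 190) 335 [ 0.6477 -0.0559] 0.0158
circ [ 0.6076786 -0.0565785] 0.040056316073988414 [ 0.60770635 -0.05657562] [-142.9  144.8  -71.1   72.8    1. ]
rim (array([ 0.60683672, -0.05551074]), np.float64(0.07498828352543213))
pod edge [[0.5571, 0.0153], [0.5556, 0.1444], [0.6564, 0.0249], [0.653, 0.1468]]
spindle pred foot px [319.75222812 246.11959925] top [319.22379407 300.69574403]
```

arm_command([
  [[-0.006, -0.002, 0.02, 0], [0, 0, 0.04, 0], [0, 0, 0.05, 0], [0, 0, 0.05, 0], [0, 0, 0.04, 0]],
])

```text
clock: 8.0
eef_pos: [0.6473, -0.0562, 0.1266]
orientation: [0.001, -3.14, -0.001]
contact_force: [0.2, -0.3, -0.8]
opening: 0.121
grasp_force: 58.4
```

arm_command([
  [[0, 0, 0.02, 0], [0, 0, 0.01, 0], [0, 0, 0, 0], [0, 0, 0, 0], [0, 0, 0, 0]],
])

```text
clock: 8.5
eef_pos: [0.6488, -0.0565, 0.1207]
orientation: [-0.001, 3.14, -0.0]
contact_force: [0.4, 0.4, -0.1]
opening: 0.119
grasp_force: 58.4
```

arm_command([
  [[0.003, 0.002, 0.02, 0], [0, 0, 0.03, 0], [0, 0, 0.02, 0], [0, 0, 0, 0], [0, 0, 0, 0]],
])

```text
clock: 9.0
eef_pos: [0.6469, -0.0557, 0.0983]
orientation: [0.001, -3.141, -0.0]
contact_force: [0.7, 0.1, -0.0]
opening: 0.126
grasp_force: 58.4
```

arm_command([
  [[0, 0, 0.02, 0], [0, 0, 0.02, 0], [0, 0, 0.02, 0], [0, 0, 0.01, 0], [0, 0, 0, 0]],
])

```text
clock: 9.5
eef_pos: [0.6471, -0.0557, 0.0774]
orientation: [0.001, -3.141, -0.0]
contact_force: [-0.0, 0.6, 0.0]
opening: 0.12
grasp_force: 58.6
```

arm_command([
  [[0, 0, 0, 0], [0, 0, 0, 0]],
])

```text
clock: 9.7
eef_pos: [0.6474, -0.0558, 0.0778]
orientation: [-0.001, 3.141, 0.0]
contact_force: [0.0, 0.0, -0.5]
opening: 0.118
grasp_force: 58.6
```

arm_command([
  [[0, 0, 0, 0], [0, 0, 0, 0], [0, 0, 0, 0]],
], claw=0.3)

```text
clock: 10.0
eef_pos: [0.6474, -0.0558, 0.078]
orientation: [-0.001, 3.141, 0.0]
contact_force: [-0.2, 1.2, -0.8]
opening: 0.302
grasp_force: 0.0
```

arm_command([
  [[0, 0, -0.03, 0], [0, 0, -0.06, 0], [0, 0, -0.07, 0], [0, 0, -0.07, 0], [0, 0, -0.06, 0]],
])

```text
clock: 10.5
eef_pos: [0.6477, -0.0558, 0.1669]
orientation: [-0.001, 3.14, -0.0]
contact_force: [0.4, -0.0, 0.2]
opening: 0.296
grasp_force: 0.0
```

arm_command([
  [[0, 0, -0.05, 0], [0, 0, -0.03, 0], [0.029, 0.011, 0, 0], [0.058, 0.011, 0, 0], [0.087, 0, 0, 0]],
])

```text
clock: 11.0
eef_pos: [0.5954, -0.049, 0.1888]
orientation: [-0.002, 3.141, 0.0]
contact_force: [0.6, -0.9, 0.0]
opening: 0.296
grasp_force: 0.0
```

arm_command([
  [[0.101, 0, 0, 0], [0.101, 0, 0, 0], [0.101, 0, 0, 0], [0.087, 0, 0, 0], [0.072, 0, 0, 0]],
], claw=0.5)

```text
clock: 11.5
eef_pos: [0.4547, -0.0491, 0.1889]
orientation: [0.001, -3.141, -0.0]
contact_force: [0.5, -0.2, 0.4]
opening: 0.502
grasp_force: 0.0
```

arm_command([
  [[0.058, 0, 0, 0], [0.03, 0, 0, 0], [0, 0, 0, 0], [0, 0, 0, 0], [0, 0, 0, 0]],
])

```text
clock: 12.0
eef_pos: [0.4311, -0.0495, 0.189]
orientation: [-0.001, 3.141, -0.0]
contact_force: [0.1, 0.0, -0.3]
opening: 0.498
grasp_force: 0.0
```

Run:
```python
from h import *
s=bot.observe();print(s["clock"],s["eef_pos"],s["opening"])
c=cal("wrist");im=imaging.grab_frame("wrist");np.savez("w4.npz",im=im,K=c[0],T=c[1])
cv2.imwrite("pics/w4.png",im)
```

```text
12.0 [ 0.43113633 -0.04952135  0.18895458] 0.49766998449587707
```

View pics/w4.png

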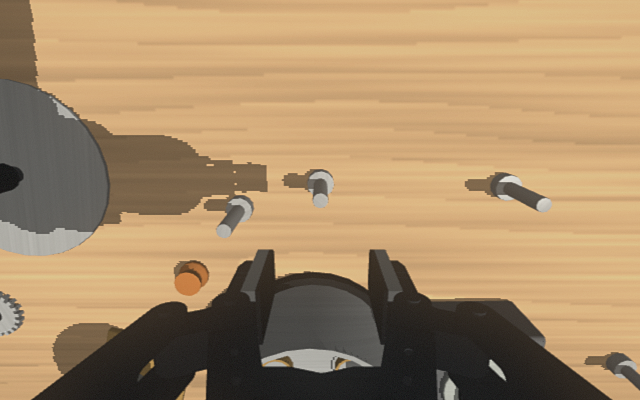

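Spindle b's top at (320,201) lines up with the gap between the fingers. The tops of a (223,232) and d (543,205) are visible too.

Run:
```python
from h import *
d=np.load("w4.npz");c=(d["K"],d["T"])
r=lambda u,v,z:ray("w",u,v,z,c)[:2].round(4)
for n,t,f in(("a",(222,231),(241,207)),("b",(320,201),(320,180)),("d",(543,205),(507,185))): print(n,r(*t,.062),r(*f,.012))
```

```text
a [ 0.4559 -0.1253] [ 0.4527 -0.1216]
b [ 0.4316 -0.0496] [ 0.4274 -0.0498]
d [0.4345 0.1186] [0.4317 0.1169]
```

arm_command([
  [[0.003, 0, 0.03, 0], [0, 0, 0.06, 0], [0, 0, 0.07, 0], [0, 0, 0.07, 0], [0, 0, 0.06, 0]],
])

```text
clock: 12.55
eef_pos: [0.4288, -0.0492, 0.1001]
orientation: [0.001, -3.141, -0.001]
contact_force: [0.6, -0.6, 0.0]
opening: 0.499
grasp_force: 0.0
```

arm_command([
  [[0, 0, 0.06, 0], [0, 0, 0.05, 0], [0, 0, 0.03, 0], [0, 0, 0.01, 0], [0, 0, 0, 0]],
])

```text
clock: 13.05
eef_pos: [0.429, -0.0493, 0.0565]
orientation: [0.001, -3.141, -0.0]
contact_force: [0.5, 0.1, 0.1]
opening: 0.497
grasp_force: 0.0
```

arm_command([
  [[0, 0, 0, 0], [0, 0, 0, 0], [0, 0, 0, 0]],
])

```text
clock: 13.35
eef_pos: [0.4298, -0.0495, 0.0574]
orientation: [-0.001, 3.14, -0.0]
contact_force: [0.5, -0.1, 1.1]
opening: 0.499
grasp_force: 0.0
```

arm_command([
  [[0, 0, 0, 0], [0, 0, 0, 0], [0, 0, 0, 0], [0, 0, 0, 0], [0, 0, 0, 0]],
], claw=0)

```text
clock: 13.85
eef_pos: [0.4293, -0.0494, 0.0569]
orientation: [-0.001, 3.141, 0.0]
contact_force: [-0.4, 0.2, 2.2]
opening: 0.115
grasp_force: 58.4
```

arm_command([
  [[0, 0, -0.03, 0], [0, 0, -0.06, 0], [0, 0, -0.07, 0], [0, 0, -0.07, 0], [0, 0, -0.06, 0]],
])

```text
clock: 14.35
eef_pos: [0.4291, -0.0493, 0.1452]
orientation: [-0.001, 3.141, 0.0]
contact_force: [0.3, 0.2, -0.9]
opening: 0.12
grasp_force: 58.4
```

arm_command([
  [[0, 0, -0.06, 0], [0, 0, -0.05, 0], [0, 0, -0.04, 0], [-0.019, 0.005, 0, 0], [-0.039, 0.005, 0, 0]],
])

```text
clock: 14.85
eef_pos: [0.4466, -0.0461, 0.1888]
orientation: [-0.001, 3.142, 0.0]
contact_force: [-0.2, 0.6, -0.7]
opening: 0.117
grasp_force: 58.4
```

arm_command([
  [[-0.058, 0.006, 0, 0], [-0.067, 0.006, 0, 0], [-0.068, 0.006, 0, 0], [-0.068, 0.005, 0, 0], [-0.058, 0.005, 0, 0]],
])

```text
clock: 15.35
eef_pos: [0.5436, -0.0374, 0.1874]
orientation: [0.002, -3.14, -0.001]
contact_force: [-0.9, 0.5, -0.1]
opening: 0.114
grasp_force: 58.4
```

arm_command([
  [[-0.048, 0.005, 0, 0], [-0.038, 0.005, 0, 0], [-0.019, 0.005, 0, 0], [0, 0, 0, 0], [0, 0, 0, 0]],
])

```text
clock: 15.85
eef_pos: [0.5733, -0.0331, 0.1881]
orientation: [0.001, -3.14, -0.0]
contact_force: [0.4, 0.3, -1.0]
opening: 0.117
grasp_force: 58.4
```

arm_command([
  [[0, 0, 0.02, 0], [0, 0, 0.04, 0], [0, 0, 0.05, 0], [0, 0, 0.05, 0], [0, 0, 0.04, 0]],
])

```text
clock: 16.35
eef_pos: [0.5726, -0.0332, 0.127]
orientation: [0.001, -3.14, -0.001]
contact_force: [0.3, -0.2, 0.3]
opening: 0.122
grasp_force: 58.4
```

arm_command([
  [[0, 0, 0.02, 0], [0, 0, 0.01, 0], [0, 0, 0, 0], [0, 0, 0, 0], [0, 0, 0, 0]],
])

```text
clock: 16.85
eef_pos: [0.5744, -0.0334, 0.1205]
orientation: [-0.001, 3.14, -0.0]
contact_force: [0.7, 0.1, -1.3]
opening: 0.12
grasp_force: 58.4
```

arm_command([
  [[0, 0, 0.02, 0], [0, 0, 0.03, 0], [0, 0, 0.03, 0], [0, 0, 0.03, 0], [0, 0, 0.02, 0]],
])

```text
clock: 17.35
eef_pos: [0.573, -0.0331, 0.0798]
orientation: [0.001, -3.14, -0.001]
contact_force: [-14.8, -1.4, 40.3]
opening: 0.116
grasp_force: 58.8
```

arm_command([
  [[0, 0, 0.01, 0], [0, 0, 0, 0], [0, 0, 0, 0], [0, 0, 0, 0]],
])

```text
clock: 17.75
eef_pos: [0.5757, -0.0337, 0.0794]
orientation: [-0.001, 3.137, -0.001]
contact_force: [0.1, -1.3, 6.5]
opening: 0.118
grasp_force: 59.6
```

arm_command([
  [[0, 0, 0, 0], [0, 0, 0, 0], [0, 0, 0, 0]],
], claw=0.25)

```text
clock: 18.05
eef_pos: [0.5765, -0.0335, 0.08]
orientation: [-0.001, 3.135, 0.0]
contact_force: [0.9, 0.1, 11.0]
opening: 0.253
grasp_force: 0.2
```

arm_command([
  [[0, 0, -0.03, 0], [0, 0, -0.06, 0], [0, 0, -0.07, 0], [0, 0, -0.07, 0], [0, 0, -0.06, 0]],
])

```text
clock: 18.55
eef_pos: [0.5736, -0.0333, 0.1658]
orientation: [0.001, -3.141, 0.0]
contact_force: [-0.4, -0.4, -0.3]
opening: 0.246
grasp_force: 0.0
```

arm_command([
  [[0, 0, -0.05, 0], [0, 0, -0.03, 0], [0.016, -0.012, 0, 0], [0.032, -0.024, 0, 0], [0.048, -0.036, 0, 0]],
])

```text
clock: 19.05
eef_pos: [0.5437, -0.0552, 0.1875]
orientation: [0.002, -3.14, -0.001]
contact_force: [0.0, 0.2, -0.6]
opening: 0.253
grasp_force: 0.0
```

arm_command([
  [[0.056, -0.042, 0, 0], [0.056, -0.042, 0, 0], [0.056, -0.042, 0, 0], [0.048, -0.036, 0, 0], [0.04, -0.03, 0, 0]],
], claw=0.5)

```text
clock: 19.55
eef_pos: [0.4657, -0.1131, 0.1876]
orientation: [-0.0, -3.139, -0.001]
contact_force: [-0.5, 0.2, -0.2]
opening: 0.501
grasp_force: 0.0
```

arm_command([
  [[0.032, -0.023, 0, 0], [0.016, -0.012, 0, 0], [0, 0, 0, 0], [0, 0, 0, 0], [0, 0, 0, 0]],
])

```text
clock: 20.05
eef_pos: [0.4544, -0.1229, 0.1888]
orientation: [-0.002, 3.141, 0.0]
contact_force: [-0.2, 0.2, 0.3]
opening: 0.503
grasp_force: 0.0
```

Run:
```python
from h import *
s=bot.observe();print(s["clock"],s["eef_pos"],s["opening"])
a=imaging.grab_frame("side")[170:290,260:400];b=imaging.grab_frame("scene")[165:255,260:400]
c=cal("wrist");im=imaging.grab_frame("wrist");np.savez("w5.npz",im=im,K=c[0],T=c[1])
z=lambda i,f:cv2.resize(i,None,fx=f,fy=f,interpolation=cv2.INTER_CUBIC)
A=z(a,2.8)[:336];B=z(b,2.8)
o=np.zeros((588,784,3),np.uint8);o[:336,:392]=A;o[:252,392:784]=B;w=z(im[150:270,160:420],1.5);o[340:340+w.shape[0],:w.shape[1]]=w
cv2.imwrite("pics/m5.png",o)
```

```text
20.05 [ 0.45438261 -0.12292625  0.18882132] 0.5025234459314437
```

View pics/m5.png

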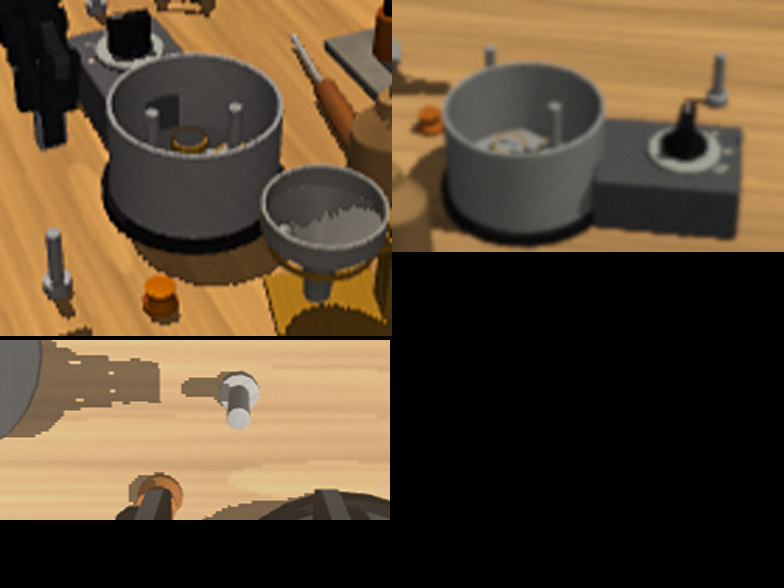

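Two spindles stand upright in the tub, at (152,115) and (236,108) in the side crop. Spindle a is under the hand. The residual force at s2 points to a finger knuckle touching the rim. From here I'll grip higher and close tangentially.

```bash
cat >> h.py <<'E'
def go(tx,ty,tz=None):
    s=bot.observe(); M=R.from_rotvec(s["orientation"]).as_matrix(); p=s["eef_pos"]
    d=np.array([tx,ty,p[2] if tz is None else tz])-p
    ya=np.degrees(np.arctan2(M[1,1],M[0,1]))
    print("clk",s["clock"],"pos",p.round(4),"yaxis",ya.round(2),"shares",(M.T@d/.3).round(3),"op",round(s["opening"],2),"F",s["contact_force"].round(1))
E
python3 - <<'E'
from h import *
d=np.load("w5.npz");c=(d["K"],d["T"])
print(ray("w",317.7,202,.062,c)[:2],ray("w",320,181,.006,c)[:2])
go(.4545,-.1235)
E
```

```text
[ 0.45538071 -0.12467912] [ 0.4526983  -0.12313937]
clk 20.2 pos [ 0.4542 -0.1229  0.1888] yaxis 90.08 shares [-0.001 -0.002  0.   ] op 0.5 F [ 0.3 -0.1  0.2]
```

arm_command([
  [[0, 0, 0, -0.08], [0, 0, 0, -0.08], [0, 0, 0, -0.08], [0, 0, 0, -0.08], [0, 0, 0, -0.09]],
])

```text
clock: 20.7
eef_pos: [0.4541, -0.1229, 0.1887]
orientation: [-1.004, 2.977, 0.0]
contact_force: [-0.1, 0.3, 0.2]
opening: 0.502
grasp_force: 0.0
```

arm_command([
  [[0, 0, 0.03, 0], [0, 0, 0.05, 0], [0, 0, 0.05, 0], [0, 0, 0.05, 0], [0, 0, 0.03, 0]],
])

```text
clock: 21.2
eef_pos: [0.453, -0.1226, 0.1241]
orientation: [0.991, -2.98, -0.002]
contact_force: [0.8, 0.1, 0.2]
opening: 0.498
grasp_force: 0.0
```

arm_command([
  [[0, 0, 0, 0], [0, 0, 0, 0], [0, 0, 0, 0]],
])

```text
clock: 21.5
eef_pos: [0.4544, -0.1233, 0.1264]
orientation: [-0.994, 2.979, -0.001]
contact_force: [1.1, 0.1, -0.6]
opening: 0.504
grasp_force: 0.0
```

```bash
python3 -c "
from h import *
go(.4545,-.1235,.065)"
```

```text
clk 21.5 pos [ 0.4544 -0.1233  0.1264] yaxis 126.92 shares [ 0.    -0.     0.205] op 0.5 F [ 1.1  0.1 -0.6]
```

arm_command([
  [[0, 0, 0.03, 0], [0, 0, 0.05, 0], [0, 0, 0.05, 0], [0, 0, 0.04, 0], [0, 0, 0.025, 0]],
])

```text
clock: 22.0
eef_pos: [0.4534, -0.123, 0.0663]
orientation: [0.995, -2.979, -0.001]
contact_force: [0.3, 0.0, 0.4]
opening: 0.503
grasp_force: 0.0
```

arm_command([
  [[0, 0, 0.01, 0], [0, 0, 0, 0], [0, 0, 0, 0], [0, 0, 0, 0]],
])

```text
clock: 22.4
eef_pos: [0.4544, -0.1234, 0.0649]
orientation: [-0.995, 2.979, -0.001]
contact_force: [-0.0, 0.4, -0.1]
opening: 0.501
grasp_force: 0.0
```

arm_command([
  [[0, 0, 0, 0], [0, 0, 0, 0], [0, 0, 0, 0], [0, 0, 0, 0], [0, 0, 0, 0]],
], claw=0)

```text
clock: 22.9
eef_pos: [0.4541, -0.1232, 0.0645]
orientation: [-0.995, 2.979, -0.0]
contact_force: [-0.2, -0.0, 1.5]
opening: 0.112
grasp_force: 58.5
```

arm_command([
  [[0, 0, -0.03, 0], [0, 0, -0.06, 0], [0, 0, -0.07, 0], [0, 0, -0.07, 0], [0, 0, -0.06, 0]],
])

```text
clock: 23.4
eef_pos: [0.4538, -0.1231, 0.1527]
orientation: [-0.995, 2.979, -0.0]
contact_force: [-0.1, 1.1, -0.4]
opening: 0.114
grasp_force: 58.5
```

arm_command([
  [[0, 0, -0.06, 0], [0, 0, -0.05, 0], [-0.016, -0.005, 0, 0], [-0.033, -0.01, 0, 0], [-0.049, -0.016, 0, 0]],
])

```text
clock: 23.9
eef_pos: [0.4828, -0.1124, 0.1834]
orientation: [0.994, -2.979, -0.002]
contact_force: [-0.8, 0.2, -0.5]
opening: 0.112
grasp_force: 58.5
```

arm_command([
  [[-0.057, -0.018, 0, 0], [-0.057, -0.018, 0, 0], [-0.057, -0.018, 0, 0], [-0.049, -0.016, 0, 0], [-0.041, -0.013, 0, 0]],
])

```text
clock: 24.4
eef_pos: [0.5612, -0.0847, 0.1826]
orientation: [0.996, -2.978, -0.002]
contact_force: [0.5, -0.6, 1.5]
opening: 0.112
grasp_force: 58.5
```

arm_command([
  [[-0.033, -0.01, 0, 0], [-0.016, -0.005, 0, 0], [0, 0, 0, 0], [0, 0, 0, 0], [0, 0, 0, 0]],
])

```text
clock: 24.9
eef_pos: [0.5744, -0.0806, 0.1843]
orientation: [0.995, -2.98, -0.0]
contact_force: [-0.1, 0.4, 0.0]
opening: 0.113
grasp_force: 58.5
```

```bash
python3 -c "
from h import *
c=cal('wrist');im=imaging.grab_frame('wrist');np.savez('w6.npz',im=im,K=c[0],T=c[1]);cv2.imwrite('pics/w6.png',im)
go(.5757,-.0806,.086)
print(proj('w',[.5757,-.0806,.03],c))"
```

```text
clk 24.95 pos [ 0.5744 -0.0807  0.1844] yaxis 126.92 shares [-0.004 -0.002  0.328] op 0.11 F [-0.3  0.6 -0.8]
[319.50252205 191.86098892]
```

View pics/w6.png

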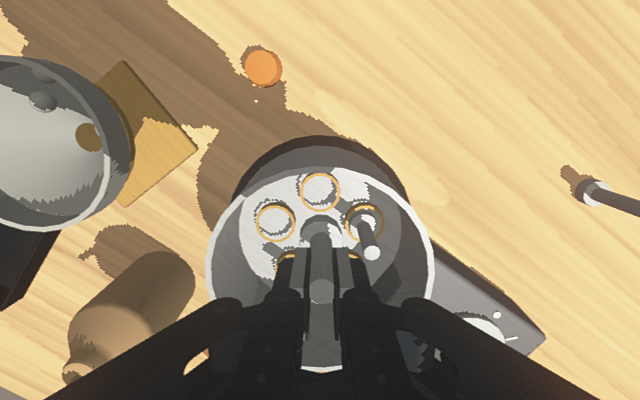

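Socket s3 at (320,191) matches the prediction, and the s2 spindle is seated at (364,225). I'll lower with a pause before entry.

arm_command([
  [[-0.003, -0.001, 0.03, 0], [0, 0, 0.06, 0], [0, 0, 0.06, 0], [0, 0, 0.05, 0], [0, 0, 0.03, 0]],
])

```text
clock: 25.45
eef_pos: [0.5746, -0.08, 0.1135]
orientation: [0.994, -2.978, -0.002]
contact_force: [-0.6, 0.2, -0.8]
opening: 0.112
grasp_force: 58.5
```

arm_command([
  [[0, 0, 0.02, 0], [0, 0, 0, 0], [0, 0, 0, 0], [0, 0, 0, 0], [0, 0, 0, 0]],
])

```text
clock: 25.95
eef_pos: [0.5764, -0.0803, 0.1101]
orientation: [-0.995, 2.978, -0.001]
contact_force: [-0.7, 0.5, -0.1]
opening: 0.116
grasp_force: 58.5
```

arm_command([
  [[0, 0, 0.01, 0], [0, 0, 0.015, 0], [0, 0, 0.015, 0], [0, 0, 0.015, 0], [0, 0, 0.015, 0]],
])

```text
clock: 26.45
eef_pos: [0.5756, -0.0801, 0.0876]
orientation: [0.995, -2.979, -0.001]
contact_force: [0.3, 0.8, -0.8]
opening: 0.112
grasp_force: 58.5
```

arm_command([
  [[0, 0, 0.005, 0], [0, 0, 0, 0], [0, 0, 0, 0], [0, 0, 0, 0]],
])

```text
clock: 26.85
eef_pos: [0.5761, -0.0802, 0.0871]
orientation: [-0.995, 2.979, -0.0]
contact_force: [-0.3, -0.5, -0.2]
opening: 0.114
grasp_force: 58.5
```

arm_command([
  [[0, 0, 0.004, 0], [0, 0, 0, 0], [0, 0, 0, 0], [0, 0, 0, 0]],
], claw=0.22)

```text
clock: 27.25
eef_pos: [0.5759, -0.0802, 0.0857]
orientation: [-0.995, 2.979, -0.0]
contact_force: [-0.1, 0.6, 0.3]
opening: 0.219
grasp_force: 0.0
```

arm_command([
  [[0, 0, -0.03, 0], [0, 0, -0.06, 0], [0, 0, -0.07, 0], [0, 0, -0.07, 0], [0, 0, -0.06, 0]],
])

```text
clock: 27.75
eef_pos: [0.5762, -0.0802, 0.1746]
orientation: [-0.995, 2.978, -0.001]
contact_force: [-0.3, 0.9, 0.0]
opening: 0.217
grasp_force: 0.0
```

arm_command([
  [[0, 0, -0.04, 0], [-0.009, 0.03, 0, 0], [-0.009, 0.06, 0, 0], [0, 0.08, 0, 0], [0, 0.09, 0, 0]],
])

```text
clock: 28.25
eef_pos: [0.5321, -0.0136, 0.1835]
orientation: [0.994, -2.979, -0.002]
contact_force: [1.0, 0.4, -0.4]
opening: 0.221
grasp_force: 0.0
```

arm_command([
  [[0, 0.09, 0, 0], [0, 0.09, 0, 0], [0, 0.09, 0, 0], [0, 0.09, 0, 0], [0, 0.08, 0, 0]],
], claw=0.5)

```text
clock: 28.75
eef_pos: [0.4518, 0.0922, 0.1836]
orientation: [0.996, -2.978, -0.002]
contact_force: [-0.1, -0.0, 1.3]
opening: 0.499
grasp_force: 0.0
```

arm_command([
  [[0, 0.06, 0, 0], [0, 0.035, 0, 0], [0, 0.017, 0, 0], [0, 0, 0, -0.08], [0, 0, 0, -0.08]],
])

```text
clock: 29.25
eef_pos: [0.4338, 0.1177, 0.1843]
orientation: [1.368, -2.828, 0.0]
contact_force: [0.5, 0.0, -0.5]
opening: 0.498
grasp_force: 0.0
```

arm_command([
  [[0, 0, 0, -0.08], [0, 0, 0, -0.08], [0, 0, 0, -0.08], [0, 0, 0, 0], [0, 0, 0, 0]],
])

```text
clock: 29.75
eef_pos: [0.4339, 0.1175, 0.1844]
orientation: [1.863, -2.529, -0.0]
contact_force: [-0.6, 0.6, -0.3]
opening: 0.498
grasp_force: 0.0
```

```bash
python3 -c "
from h import *
c=cal('wrist');im=imaging.grab_frame('wrist');np.savez('w7.npz',im=im,K=c[0],T=c[1]);cv2.imwrite('pics/w7.png',im)
go(.4339,.1182,.065)
for P in ([.4339,.1182,.062],[.4339,.1182,.012]):
  u,v=proj('w',P,c).round().astype(int);print(u,v)
u,v=proj('w',[.4339,.1182,.062],c).round().astype(int)
g=im[v-45:v+25,u-30:u+30];t=cv2.cvtColor(g,cv2.COLOR_BGR2HSV)[...,1]<45
yy,xx=np.nonzero(t);print(xx.min()+u-30,xx.max()+u-30,yy.min()+v-45,yy.max()+v-45)
k=yy>yy.max()-6;print('top',xx[k].mean()+u-30)
"
```

```text
clk 29.8 pos [0.4338 0.1176 0.1845] yaxis 162.8 shares [-0.002  0.     0.398] op 0.5 F [-0.1  0.1  0.1]
321 202
321 186
309 334 172 210
top 321.0
```

arm_command([
  [[-0.002, 0, 0.03, 0], [0, 0, 0.06, 0], [0, 0, 0.07, 0], [0, 0, 0.07, 0], [0, 0, 0.06, 0]],
])

```text
clock: 30.3
eef_pos: [0.4333, 0.1183, 0.096]
orientation: [1.866, -2.527, -0.001]
contact_force: [0.3, -0.7, -0.0]
opening: 0.502
grasp_force: 0.0
```

arm_command([
  [[0, 0, 0.05, 0], [0, 0, 0.035, 0], [0, 0, 0.02, 0], [0, 0, 0, 0], [0, 0, 0, 0]],
])

```text
clock: 30.8
eef_pos: [0.4343, 0.1184, 0.0664]
orientation: [-1.867, 2.526, -0.0]
contact_force: [-0.7, 0.3, -1.0]
opening: 0.501
grasp_force: 0.0
```

arm_command([
  [[0, 0, 0, 0], [0, 0, 0, 0]],
])

```text
clock: 31.0
eef_pos: [0.4346, 0.1184, 0.0668]
orientation: [-1.867, 2.525, -0.001]
contact_force: [0.8, 0.9, -0.7]
opening: 0.5
grasp_force: 0.0
```

arm_command([
  [[0, 0, 0, 0], [0, 0, 0, 0], [0, 0, 0, 0], [0, 0, 0, 0], [0, 0, 0, 0]],
], claw=0)

```text
clock: 31.5
eef_pos: [0.4343, 0.1184, 0.0665]
orientation: [-1.867, 2.526, -0.001]
contact_force: [-0.8, 0.1, 3.6]
opening: 0.112
grasp_force: 58.6
```

arm_command([
  [[0, 0, -0.03, 0], [0, 0, -0.06, 0], [0, 0, -0.07, 0], [0, 0, -0.07, 0], [0, 0, -0.06, 0]],
])

```text
clock: 32.0
eef_pos: [0.4336, 0.1183, 0.1543]
orientation: [1.867, -2.526, -0.0]
contact_force: [-0.5, -0.0, -0.9]
opening: 0.112
grasp_force: 58.5
```

arm_command([
  [[0, 0, -0.06, 0], [0, 0, -0.05, 0], [0.01, -0.03, 0, 0], [0.017, -0.05, 0, 0], [0.024, -0.07, 0, 0]],
])

```text
clock: 32.5
eef_pos: [0.4725, 0.0898, 0.1851]
orientation: [1.868, -2.525, -0.001]
contact_force: [0.2, 0.1, -0.9]
opening: 0.111
grasp_force: 58.5
```

arm_command([
  [[0.028, -0.08, 0, 0], [0.028, -0.08, 0, 0], [0.028, -0.08, 0, 0], [0.028, -0.08, 0, 0], [0.026, -0.075, 0, 0]],
])

```text
clock: 33.0
eef_pos: [0.5745, 0.0142, 0.1843]
orientation: [1.865, -2.526, -0.002]
contact_force: [1.4, 0.4, 0.5]
opening: 0.108
grasp_force: 58.5
```

arm_command([
  [[0.022, -0.065, 0, 0], [0.019, -0.055, 0, 0], [0.014, -0.04, 0, 0], [0.007, -0.021, 0, 0], [0, 0, 0, 0]],
])

```text
clock: 33.5
eef_pos: [0.6204, -0.0187, 0.1846]
orientation: [1.865, -2.527, -0.002]
contact_force: [0.5, 0.6, -0.6]
opening: 0.111
grasp_force: 58.6
```

arm_command([
  [[0, 0, 0, 0], [0, 0, 0, 0], [0, 0, 0, 0]],
])

```text
clock: 33.8
eef_pos: [0.6196, -0.0171, 0.1862]
orientation: [-1.868, 2.526, 0.0]
contact_force: [0.5, 0.7, -0.5]
opening: 0.115
grasp_force: 58.6
```

```bash
python3 -c "
from h import *
go(.6195,-.0183,.086)"
```

```text
clk 33.8 pos [ 0.6196 -0.0171  0.1862] yaxis 162.98 shares [ 0.004 -0.001  0.334] op 0.11 F [ 0.5  0.7 -0.5]
```

arm_command([
  [[0.004, 0, 0.03, 0], [0, 0, 0.06, 0], [0, 0, 0.06, 0], [0, 0, 0.05, 0], [0, 0, 0.03, 0]],
])

```text
clock: 34.3
eef_pos: [0.6184, -0.0184, 0.1152]
orientation: [1.867, -2.525, -0.003]
contact_force: [-0.1, 0.6, -2.0]
opening: 0.113
grasp_force: 58.6
```

arm_command([
  [[0, 0, 0.02, 0], [0, 0, 0, 0], [0, 0, 0, 0], [0, 0, 0, 0], [0, 0, 0, 0]],
])

```text
clock: 34.8
eef_pos: [0.6203, -0.0188, 0.1119]
orientation: [-1.867, 2.525, -0.002]
contact_force: [-0.9, 0.0, -0.8]
opening: 0.111
grasp_force: 58.6
```

arm_command([
  [[0, 0, 0.01, 0], [0, 0, 0.015, 0], [0, 0, 0.015, 0], [0, 0, 0.015, 0], [0, 0, 0.015, 0]],
])

```text
clock: 35.3
eef_pos: [0.6194, -0.0187, 0.0894]
orientation: [1.867, -2.526, -0.001]
contact_force: [0.4, 0.2, -0.7]
opening: 0.118
grasp_force: 58.6
```

arm_command([
  [[0, 0, 0.005, 0], [0, 0, 0, 0], [0, 0, 0, 0], [0, 0, 0, 0]],
])

```text
clock: 35.7
eef_pos: [0.6199, -0.0187, 0.0888]
orientation: [-1.867, 2.526, -0.0]
contact_force: [-0.2, 0.7, 0.3]
opening: 0.113
grasp_force: 58.6
```

arm_command([
  [[0, 0, 0.005, 0], [0, 0, 0, 0], [0, 0, 0, 0], [0, 0, 0, 0]],
], claw=0.22)

```text
clock: 36.1
eef_pos: [0.6198, -0.0187, 0.0872]
orientation: [-1.867, 2.526, -0.0]
contact_force: [0.1, -0.3, 0.2]
opening: 0.214
grasp_force: 0.0
```

arm_command([
  [[0, 0, -0.03, 0], [0, 0, -0.06, 0], [0, 0, -0.07, 0], [0, 0, -0.07, 0], [0, 0, -0.06, 0]],
])

```text
clock: 36.6
eef_pos: [0.6201, -0.0187, 0.1762]
orientation: [-1.867, 2.525, -0.002]
contact_force: [0.5, 1.0, -0.1]
opening: 0.22
grasp_force: 0.0
```

arm_command([
  [[0, 0, -0.04, 0], [-0.03, 0.018, 0, 0], [-0.05, 0.018, 0, 0], [-0.07, 0.018, 0, 0], [-0.08, 0.018, 0, 0]],
])

```text
clock: 37.1
eef_pos: [0.6179, 0.0553, 0.1846]
orientation: [1.866, -2.525, -0.003]
contact_force: [0.2, 0.6, 1.0]
opening: 0.223
grasp_force: 0.0
```

arm_command([
  [[-0.085, 0.019, 0, 0], [-0.085, 0.019, 0, 0], [-0.085, 0.019, 0, 0], [-0.085, 0.019, 0, 0], [-0.085, 0.019, 0, 0]],
], claw=0.5)

```text
clock: 37.6
eef_pos: [0.6278, 0.1863, 0.1844]
orientation: [1.867, -2.523, -0.003]
contact_force: [0.6, 0.3, -0.5]
opening: 0.499
grasp_force: 0.0
```

arm_command([
  [[-0.08, 0.018, 0, 0], [-0.07, 0.018, 0, 0], [-0.06, 0.018, 0, 0], [-0.045, 0.018, 0, 0], [-0.025, 0.018, 0, 0]],
])

```text
clock: 38.1
eef_pos: [0.6275, 0.2737, 0.1853]
orientation: [1.868, -2.524, -0.001]
contact_force: [0.4, -0.4, 0.0]
opening: 0.498
grasp_force: 0.0
```

arm_command([
  [[0, 0, 0, -0.08], [0, 0, 0, -0.08], [0, 0, 0, -0.08], [0, 0, 0, -0.08], [0, 0, 0, -0.08]],
])

```text
clock: 38.6
eef_pos: [0.628, 0.2717, 0.186]
orientation: [2.56, -1.82, -0.0]
contact_force: [-0.1, -0.7, 0.5]
opening: 0.497
grasp_force: 0.0
```

arm_command([
  [[0, 0, 0, 0], [0, 0, 0, 0], [0, 0, 0, 0]],
])

```text
clock: 38.9
eef_pos: [0.6282, 0.2719, 0.1861]
orientation: [2.555, -1.828, -0.0]
contact_force: [0.3, -0.1, 0.2]
opening: 0.498
grasp_force: 0.0
```

```bash
python3 -c "
from h import *
go(.628,.272,.066)
c=cal('wrist');im=imaging.grab_frame('wrist');np.savez('w8.npz',im=im,K=c[0],T=c[1]);cv2.imwrite('pics/w8.png',im)
"
```

```text
clk 38.9 pos [0.6282 0.2719 0.1861] yaxis -161.17 shares [-0.   0.   0.4] op 0.5 F [ 0.3 -0.1  0.2]
```

View pics/w8.png

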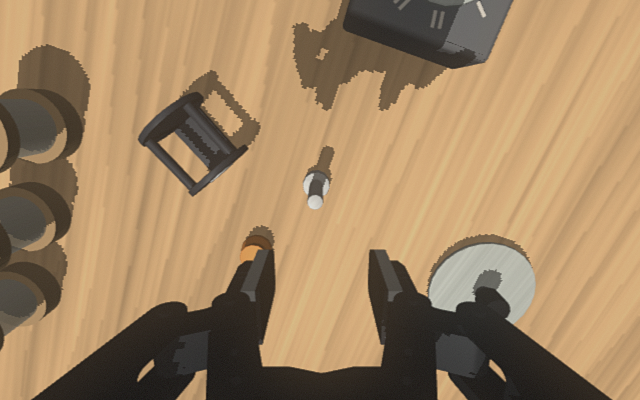

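Spindle e stands upright with its top at (315,202) and foot at (316,184), slightly left of the gap. Knob_b at (255,250) and the cap at (482,282) are nearby.

```bash
python3 -c "
from h import *
d=np.load('w8.npz');c=(d['K'],d['T'])
t=ray('w',315,202,.062,c);f=ray('w',316,186,.006,c);print(t,f,'knob',ray('w',254,250,.022,c),'cap',ray('w',492,300,.042,c))
go(*(.6*t+.4*f)[:2],.066)
"
```

```text
[0.63255581 0.27422553 0.062     ] [0.63193119 0.27624588 0.006     ] knob [0.66705928 0.34700452 0.022     ] cap [0.45436603 0.31545445 0.042     ]
clk 38.95 pos [0.6282 0.272  0.1861] yaxis -161.15 shares [-0.005 -0.016  0.4  ] op 0.5 F [ 0.6  0.8 -0.3]
```

arm_command([
  [[-0.005, -0.016, 0, 0], [0, 0, 0.04, 0], [0, 0, 0.07, 0], [0, 0, 0.08, 0], [0, 0, 0.07, 0]],
])

```text
clock: 39.45
eef_pos: [0.6318, 0.275, 0.106]
orientation: [2.556, -1.826, -0.001]
contact_force: [1.1, 0.9, -0.2]
opening: 0.504
grasp_force: 0.0
```

arm_command([
  [[0, 0, 0.06, 0], [0, 0, 0.05, 0], [0, 0, 0.03, 0], [0, 0, 0, 0], [0, 0, 0, 0]],
])

```text
clock: 39.95
eef_pos: [0.6324, 0.2751, 0.0662]
orientation: [-2.557, 1.826, -0.0]
contact_force: [0.0, -0.7, 0.4]
opening: 0.497
grasp_force: 0.0
```

arm_command([
  [[0, 0, 0, 0], [0, 0, 0, 0]],
])

```text
clock: 40.15
eef_pos: [0.6331, 0.2754, 0.0673]
orientation: [-2.555, 1.825, -0.002]
contact_force: [-0.1, -0.0, 0.7]
opening: 0.503
grasp_force: 0.0
```

arm_command([
  [[0, 0, 0, 0], [0, 0, 0, 0], [0, 0, 0, 0], [0, 0, 0, 0], [0, 0, 0, 0]],
], claw=0)

```text
clock: 40.65
eef_pos: [0.6326, 0.2751, 0.0667]
orientation: [-2.556, 1.825, -0.001]
contact_force: [-1.6, -0.2, 4.0]
opening: 0.112
grasp_force: 58.6
```

arm_command([
  [[0, 0, -0.03, 0], [0, 0, -0.06, 0], [0, 0, -0.07, 0], [0, 0, -0.07, 0], [0, 0, -0.06, 0]],
])

```text
clock: 41.15
eef_pos: [0.6323, 0.2751, 0.1544]
orientation: [-2.557, 1.825, -0.0]
contact_force: [0.3, 0.3, -0.5]
opening: 0.113
grasp_force: 58.5
```

arm_command([
  [[0, 0, -0.06, 0], [0, 0, -0.05, 0], [0, 0, -0.02, 0], [0.03, 0.011, 0, 0], [0.055, 0.021, 0, 0]],
])

```text
clock: 41.65
eef_pos: [0.631, 0.2476, 0.1911]
orientation: [2.558, -1.823, -0.001]
contact_force: [1.0, 0.3, -0.8]
opening: 0.11
grasp_force: 58.5
```

arm_command([
  [[0.075, 0.028, 0, 0], [0.09, 0.034, 0, 0], [0.09, 0.034, 0, 0], [0.09, 0.034, 0, 0], [0.09, 0.034, 0, 0]],
])

```text
clock: 42.15
eef_pos: [0.6259, 0.1056, 0.1907]
orientation: [2.554, -1.826, -0.003]
contact_force: [0.9, 0.8, -0.4]
opening: 0.114
grasp_force: 58.5
```

arm_command([
  [[0.09, 0.034, 0, 0], [0.09, 0.034, 0, 0], [0.09, 0.034, 0, 0], [0.09, 0.034, 0, 0], [0.085, 0.032, 0, 0]],
])

```text
clock: 42.65
eef_pos: [0.6212, -0.0369, 0.1907]
orientation: [2.554, -1.827, -0.003]
contact_force: [-0.2, -0.5, -0.3]
opening: 0.112
grasp_force: 58.5
```

arm_command([
  [[0.07, 0.026, 0, 0], [0.055, 0.021, 0, 0], [0.04, 0.015, 0, 0], [0.022, 0.008, 0, 0], [0, 0, 0, 0]],
])

```text
clock: 43.15
eef_pos: [0.6212, -0.0948, 0.1918]
orientation: [-2.556, 1.827, 0.001]
contact_force: [0.0, -0.1, 0.2]
opening: 0.113
grasp_force: 58.5
```

arm_command([
  [[0, 0, 0, 0], [0, 0, 0, 0], [0, 0, 0, 0], [0, 0, 0, 0]],
])

```text
clock: 43.55
eef_pos: [0.6214, -0.0934, 0.1921]
orientation: [-2.557, 1.824, -0.0]
contact_force: [0.1, 0.0, -0.0]
opening: 0.107
grasp_force: 58.5
```

```bash
python3 -c "
from h import *
go(.6207,-.0945,.087)"
```

```text
clk 43.55 pos [ 0.6214 -0.0934  0.1921] yaxis -161.0 shares [0.003 0.004 0.35 ] op 0.11 F [ 0.1  0.  -0. ]
```

arm_command([
  [[0.003, 0.003, 0.04, 0], [0, 0, 0.06, 0], [0, 0, 0.06, 0], [0, 0, 0.06, 0], [0, 0, 0.03, 0]],
])

```text
clock: 44.05
eef_pos: [0.6192, -0.0948, 0.1144]
orientation: [2.556, -1.825, -0.005]
contact_force: [-0.5, 1.0, -0.6]
opening: 0.112
grasp_force: 58.5
```

arm_command([
  [[0, 0, 0.02, 0], [0, 0, 0, 0], [0, 0, 0, 0], [0, 0, 0, 0], [0, 0, 0, 0]],
])

```text
clock: 44.55
eef_pos: [0.6214, -0.0954, 0.112]
orientation: [-2.556, 1.825, -0.002]
contact_force: [-0.1, 0.2, 0.1]
opening: 0.109
grasp_force: 58.5
```

arm_command([
  [[0, 0, 0.01, 0], [0, 0, 0.015, 0], [0, 0, 0.015, 0], [0, 0, 0.015, 0], [0, 0, 0.015, 0]],
])

```text
clock: 45.05
eef_pos: [0.6206, -0.0952, 0.0894]
orientation: [2.557, -1.825, -0.001]
contact_force: [0.1, 0.2, -0.6]
opening: 0.11
grasp_force: 58.5
```

arm_command([
  [[0, 0, 0.005, 0], [0, 0, 0, 0], [0, 0, 0, 0], [0, 0, 0, 0]],
])

```text
clock: 45.45
eef_pos: [0.621, -0.0953, 0.0888]
orientation: [-2.556, 1.826, -0.001]
contact_force: [-0.1, -0.7, 0.2]
opening: 0.112
grasp_force: 58.5
```

arm_command([
  [[0, 0, 0.005, 0], [0, 0, 0, 0], [0, 0, 0, 0], [0, 0, 0, 0]],
], claw=0.22)

```text
clock: 45.85
eef_pos: [0.6209, -0.0952, 0.0872]
orientation: [-2.557, 1.825, -0.0]
contact_force: [-0.9, 0.4, 0.7]
opening: 0.219
grasp_force: 0.0
```

arm_command([
  [[0, 0, -0.03, 0], [0, 0, -0.06, 0], [0, 0, -0.07, 0], [0, 0, -0.08, 0], [0, 0, -0.08, 0]],
])

```text
clock: 46.35
eef_pos: [0.6207, -0.0952, 0.1847]
orientation: [-2.557, 1.825, -0.001]
contact_force: [-0.4, -0.2, -0.6]
opening: 0.217
grasp_force: 0.0
```

arm_command([
  [[0, 0, -0.08, 0], [0, 0, -0.07, 0], [0, 0, -0.04, 0], [0, 0, 0, 0], [0, 0, 0, 0]],
])

```text
clock: 46.85
eef_pos: [0.6207, -0.0952, 0.2396]
orientation: [2.557, -1.826, -0.001]
contact_force: [-0.7, 0.3, 0.8]
opening: 0.222
grasp_force: 0.0
```

```bash
python3 -c "
from h import *
go(.42,-.31)
c=cal('wrist');im=imaging.grab_frame('wrist');np.savez('w9.npz',im=im,K=c[0],T=c[1])
"
```

```text
clk 46.85 pos [ 0.6207 -0.0952  0.2396] yaxis -161.06 shares [0.46  0.865 0.   ] op 0.22 F [-0.7  0.3  0.8]
```

arm_command([
  [[0.015, 0.028, 0, 0], [0.028, 0.052, 0, 0], [0.042, 0.079, 0, 0], [0.048, 0.09, 0, 0], [0.05, 0.094, 0, 0]],
], claw=0.6)

```text
clock: 47.4
eef_pos: [0.5395, -0.1812, 0.2389]
orientation: [2.557, -1.825, -0.003]
contact_force: [0.2, -0.5, -0.4]
opening: 0.598
grasp_force: 0.0
```

arm_command([
  [[0.05, 0.094, 0, 0], [0.05, 0.094, 0, 0], [0.05, 0.094, 0, 0], [0.045, 0.084, 0, 0], [0.038, 0.071, 0, 0]],
])

```text
clock: 47.9
eef_pos: [0.4377, -0.29, 0.239]
orientation: [2.556, -1.827, -0.003]
contact_force: [0.2, -0.3, -1.0]
opening: 0.598
grasp_force: 0.0
```

arm_command([
  [[0.028, 0.052, 0, 0], [0.017, 0.032, 0, 0], [0, 0, 0, 0.08], [0, 0, 0, 0.08], [0, 0, 0, 0.08]],
])

```text
clock: 48.4
eef_pos: [0.4199, -0.3099, 0.2394]
orientation: [-2.163, 2.278, 0.002]
contact_force: [-0.6, -0.6, -0.7]
opening: 0.598
grasp_force: 0.0
```

arm_command([
  [[0, 0, 0, 0.08], [0, 0, 0, 0.08], [0, 0, 0, 0.08], [0, 0, 0, 0.08], [0, 0, 0, 0.08]],
])

```text
clock: 48.9
eef_pos: [0.4201, -0.3097, 0.2393]
orientation: [1.354, -2.834, -0.002]
contact_force: [0.2, -0.9, -0.3]
opening: 0.6
grasp_force: 0.0
```

arm_command([
  [[0, 0, 0, 0.08], [0, 0, 0, 0.08], [0, 0, 0, 0.08], [0, 0, 0, 0.08], [0, 0, 0, 0.08]],
])

```text
clock: 49.4
eef_pos: [0.4201, -0.3097, 0.2394]
orientation: [0.412, -3.114, -0.002]
contact_force: [0.2, -0.1, -0.3]
opening: 0.599
grasp_force: 0.0
```

arm_command([
  [[0, 0, 0, 0.08], [0, 0, 0, 0.08], [0, 0, 0, 0], [0, 0, 0, 0], [0, 0, 0, 0]],
])

```text
clock: 49.9
eef_pos: [0.4204, -0.31, 0.2398]
orientation: [0.029, -3.141, -0.001]
contact_force: [-1.1, 0.0, -0.7]
opening: 0.596
grasp_force: 0.0
```

```bash
python3 -c "
from h import *
go(.42,-.31)
c=cal('wrist');im=imaging.grab_frame('wrist');np.savez('w10.npz',im=im,K=c[0],T=c[1])
o=np.vstack([cv2.resize(np.load('w9.npz')['im'],(480,300)),cv2.resize(im,(480,300))])
cv2.imwrite('pics/m10.png',o)
"
```

```text
clk 49.9 pos [ 0.4204 -0.31    0.2398] yaxis 91.05 shares [0.001 0.    0.   ] op 0.6 F [-1.1  0.  -0.7]
```

View pics/m10.png

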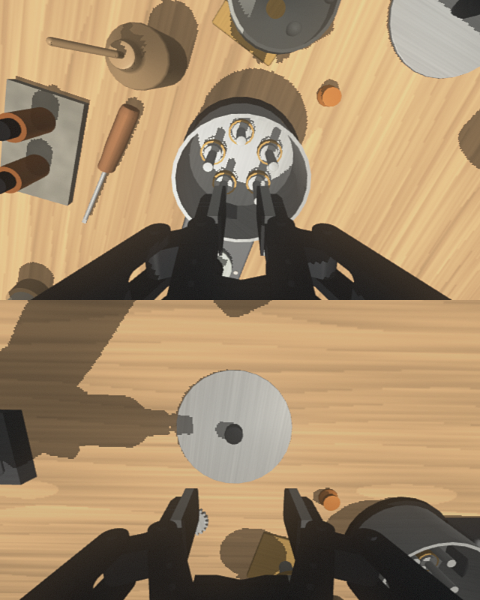

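All five spindles stand in their sockets. The lid's knob is at about (312,179) in the wrist frame. I'll measure it by flange contour and knob blob.

```bash
cat >> h.py <<'E'
def lid(im,c,uv,rad,rpx):
    # flange circle: outer grey contour cast at flange top
    hsv=cv2.cvtColor(im,cv2.COLOR_BGR2HSV)
    m=((hsv[...,1]<50)&(hsv[...,2]>60)).astype(np.uint8)
    w=np.zeros_like(m);cv2.circle(w,uv,rpx,1,-1);m=cv2.morphologyEx(m*w,cv2.MORPH_OPEN,np.ones((3,3)))
    ct=max(cv2.findContours(m,cv2.RETR_EXTERNAL,cv2.CHAIN_APPROX_NONE)[0],key=cv2.contourArea)
    ct=cv2.convexHull(ct)
    P=np.array([ray("w",u,v,.011,c) for u,v in ct[:,0]])
    ce,r=circ(P)
    for _ in range(5):
        e=np.abs(np.hypot(*(P[:,:2]-ce).T)-r);k=e<=np.maximum(np.median(e)*2.5,.0005);ce,r=circ(P[k])
    print("flange",ce.round(4),"r",r.round(4),"want",rad)
    g=cv2.cvtColor(im,cv2.COLOR_BGR2GRAY)
    u,v=proj("w",[*ce,.042],c)
    d=np.zeros_like(g);cv2.circle(d,(int(u),int(v)),28,1,-1)
    b=((g<60)&(d>0)).astype(np.uint8)
    n,l,s,cc=cv2.connectedComponentsWithStats(b)
    i=1+np.argmax(s[1:,4]);print("knob px",cc[i].round(1),s[i],"pred top",np.round((u,v),1),"at z.036",ray("w",*cc[i],.036,c)[:2].round(4))
    return ce
E
python3 -c "
from h import *
d=np.load('w10.npz');c=(d['K'],d['T'])
ce=lid(d['im'],c,(312,170),.08,88)
go(*ce,.04)
"
```

```text
flange [ 0.4218 -0.3189] r 0.0795 want 0.08
knob px [309.2 175.9] [300 166  22  26 129] pred top [310.9 180.3] at z.036 [ 0.4189 -0.3208]
clk 49.95 pos [ 0.4204 -0.3101  0.2399] yaxis 91.03 shares [-0.004 -0.03   0.666] op 0.6 F [ 0.2 -0.5 -0.1]
```

arm_command([
  [[-0.004, -0.03, 0, 0], [0, 0, 0.04, 0], [0, 0, 0.08, 0], [0, 0, 0.09, 0], [0, 0, 0.1, 0]],
])

```text
clock: 50.45
eef_pos: [0.422, -0.3196, 0.1458]
orientation: [-0.026, 3.141, -0.001]
contact_force: [-0.0, -0.9, 0.2]
opening: 0.604
grasp_force: 0.0
```

arm_command([
  [[0, 0, 0.1, 0], [0, 0, 0.08, 0], [0, 0, 0.06, 0], [0, 0, 0.03, 0], [0, 0, 0, 0]],
])

```text
clock: 50.95
eef_pos: [0.4208, -0.3183, 0.0644]
orientation: [0.026, -3.139, -0.004]
contact_force: [-0.2, 0.0, 0.1]
opening: 0.599
grasp_force: 0.0
```

arm_command([
  [[0, 0, 0, 0], [0, 0, 0, 0], [0, 0, 0, 0], [0, 0, 0, 0]],
])

```text
clock: 51.35
eef_pos: [0.4224, -0.3196, 0.0668]
orientation: [-0.026, 3.14, -0.002]
contact_force: [-0.3, -0.8, 0.2]
opening: 0.603
grasp_force: 0.0
```

```bash
python3 -c "
from h import *
go(.4217,-.319,.042)
c=cal('wrist');im=imaging.grab_frame('wrist')
ce=lid(im,c,(312,170),.08,150)
go(*ce,.042);cv2.imwrite('pics/chk.png',im)
"
```

```text
clk 51.35 pos [ 0.4224 -0.3196  0.0668] yaxis 90.95 shares [0.002 0.002 0.083] op 0.6 F [-0.3 -0.8  0.2]
flange [ 0.4088 -0.3216] r 0.0712 want 0.08
knob px [319.1 244.9] [ 297  226   46   39 1334] pred top [315.5 237. ] at z.036 [ 0.4154 -0.3199]
clk 51.4 pos [ 0.4222 -0.3195  0.0667] yaxis 90.95 shares [ 0.045 -0.006  0.082] op 0.6 F [0.5 0.  0.5]
```

arm_command([
  [[0.001, 0.001, 0.02, 0], [0, 0, 0.03, 0], [0, 0, 0.025, 0], [0, 0, 0.008, 0], [0, 0, 0, 0]],
])

```text
clock: 51.9
eef_pos: [0.421, -0.3183, 0.0402]
orientation: [0.026, -3.14, -0.002]
contact_force: [0.0, -0.1, 0.9]
opening: 0.6
grasp_force: 0.0
```

arm_command([
  [[0, 0, 0, 0], [0, 0, 0, 0], [0, 0, 0, 0]],
])

```text
clock: 52.2
eef_pos: [0.4218, -0.3191, 0.0415]
orientation: [-0.026, 3.141, -0.001]
contact_force: [-0.5, -0.8, -0.7]
opening: 0.601
grasp_force: 0.0
```

arm_command([
  [[0, 0, 0, 0], [0, 0, 0, 0], [0, 0, 0, 0], [0, 0, 0, 0], [0, 0, 0, 0]],
], claw=0)

```text
clock: 52.7
eef_pos: [0.4217, -0.319, 0.0416]
orientation: [-0.026, 3.141, -0.001]
contact_force: [-1.7, 1.1, 6.6]
opening: 0.256
grasp_force: 58.7
```

arm_command([
  [[0, 0, -0.02, 0], [0, 0, -0.04, 0], [0, 0, -0.06, 0], [0, 0, -0.08, 0], [0, 0, -0.08, 0]],
])

```text
clock: 53.2
eef_pos: [0.4212, -0.3185, 0.1263]
orientation: [0.026, -3.141, -0.001]
contact_force: [0.6, -0.1, -0.2]
opening: 0.255
grasp_force: 58.8
```

arm_command([
  [[0, 0, -0.08, 0], [0, 0, -0.07, 0], [0, 0, -0.05, 0], [0, 0, -0.02, 0], [0, 0, 0, 0]],
])

```text
clock: 53.7
eef_pos: [0.422, -0.3192, 0.1922]
orientation: [-0.026, 3.14, -0.002]
contact_force: [-0.5, 0.9, -2.5]
opening: 0.258
grasp_force: 58.8
```

arm_command([
  [[-0.018, 0.025, 0, 0], [-0.033, 0.045, 0, 0], [-0.044, 0.06, 0, 0], [-0.051, 0.07, 0, 0], [-0.058, 0.08, 0, 0]],
])

```text
clock: 54.2
eef_pos: [0.4811, -0.2323, 0.1898]
orientation: [0.025, -3.139, -0.003]
contact_force: [-0.2, -0.1, -1.5]
opening: 0.257
grasp_force: 58.8
```

arm_command([
  [[-0.058, 0.08, 0, 0], [-0.058, 0.08, 0, 0], [-0.058, 0.08, 0, 0], [-0.058, 0.08, 0, 0], [-0.055, 0.075, 0, 0]],
])

```text
clock: 54.7
eef_pos: [0.5653, -0.1117, 0.1897]
orientation: [0.027, -3.139, -0.002]
contact_force: [0.6, -0.6, -1.3]
opening: 0.258
grasp_force: 58.8
```

arm_command([
  [[-0.048, 0.065, 0, 0], [-0.04, 0.055, 0, 0], [-0.033, 0.045, 0, 0], [-0.021, 0.027, 0, 0], [0, 0, 0, 0]],
])

```text
clock: 55.2
eef_pos: [0.6074, -0.0545, 0.1905]
orientation: [0.028, -3.141, -0.001]
contact_force: [-0.2, -0.8, -1.7]
opening: 0.262
grasp_force: 58.8
```

arm_command([
  [[0, 0, 0, 0], [0, 0, 0, 0], [0, 0, 0, 0], [0, 0, 0, 0]],
])

```text
clock: 55.6
eef_pos: [0.6069, -0.0563, 0.1914]
orientation: [-0.024, 3.141, -0.0]
contact_force: [0.2, 0.8, -0.5]
opening: 0.257
grasp_force: 58.8
```

```bash
python3 -c "
from h import *
go(.6075,-.0563,.136)
c=cal('wrist');im=imaging.grab_frame('wrist');np.savez('w11.npz',im=im,K=c[0],T=c[1])
cv2.imwrite('pics/w11.png',im)
"
```

```text
clk 55.6 pos [ 0.6069 -0.0563  0.1914] yaxis 90.89 shares [-0.002 -0.     0.185] op 0.26 F [ 0.2  0.8 -0.5]
```

View pics/w11.png

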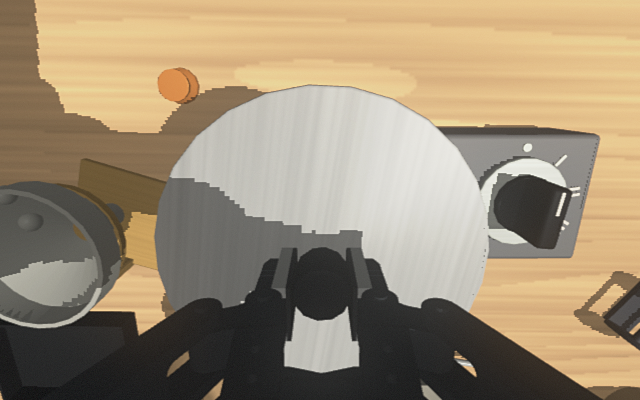

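The lid is held level over the tub, with its flange edge running through (310,86), (156,250) and (488,240). The dial is untouched. I'll check the lid's centring from edge points.

```bash
python3 -c "
from h import *
d=np.load('w11.npz');c=(d['K'],d['T'])
P=np.array([ray('w',u,v,.1609,c) for u,v in [(310,86),(240,103),(190,140),(160,195),(155,245),(380,97),(430,124),(465,165),(484,205),(489,245)]])
print(circ(P),np.hypot(*(P[:,:2]-circ(P)[0]).T).round(4))
go(.6075,-.0563)"
```

```text
(array([ 0.60775398, -0.05583884]), np.float64(0.07979797417214853)) [0.0798 0.0803 0.0806 0.0799 0.079  0.0793 0.0795 0.0791 0.08   0.0805]
clk 55.65 pos [ 0.6069 -0.0562  0.1913] yaxis 90.9 shares [-0.002 -0.     0.   ] op 0.26 F [-0.4 -0.  -1.3]
```

arm_command([
  [[0, -0.001, 0.02, 0], [0, 0, 0.03, 0], [0, 0, 0.03, 0], [0, 0, 0.03, 0], [0, 0, 0.02, 0]],
])

```text
clock: 56.15
eef_pos: [0.6064, -0.0558, 0.1506]
orientation: [0.026, -3.14, -0.001]
contact_force: [1.3, -0.1, -1.1]
opening: 0.259
grasp_force: 58.8
```

arm_command([
  [[0, 0, 0.01, 0], [0, 0, 0, 0], [0, 0, 0, 0], [0, 0, 0, 0], [0, 0, 0, 0]],
])

```text
clock: 56.65
eef_pos: [0.6075, -0.056, 0.1497]
orientation: [-0.026, 3.141, -0.0]
contact_force: [-1.1, 0.1, -1.9]
opening: 0.262
grasp_force: 58.8
```

arm_command([
  [[0, 0, 0.006, 0], [0, 0, 0.008, 0], [0, 0, 0.008, 0], [0, 0, 0.008, 0], [0, 0, 0.006, 0]],
])

```text
clock: 57.15
eef_pos: [0.607, -0.0559, 0.138]
orientation: [0.026, -3.141, -0.0]
contact_force: [-0.3, 0.8, -2.5]
opening: 0.259
grasp_force: 58.8
```

arm_command([
  [[0, 0, 0.003, 0], [0, 0, 0, 0], [0, 0, 0, 0], [0, 0, 0, 0]],
])

```text
clock: 57.55
eef_pos: [0.6073, -0.056, 0.1376]
orientation: [-0.026, 3.141, 0.0]
contact_force: [0.2, 0.8, -1.6]
opening: 0.257
grasp_force: 58.8
```

arm_command([
  [[0, 0, 0.005, 0], [0, 0, 0.003, 0], [0, 0, 0, 0], [0, 0, 0, 0]],
])

```text
clock: 57.95
eef_pos: [0.6073, -0.056, 0.1356]
orientation: [-0.026, 3.141, -0.0]
contact_force: [-1.1, 0.9, 2.9]
opening: 0.258
grasp_force: 59.2
```

arm_command([
  [[0, 0, 0, 0], [0, 0, 0, 0], [0, 0, 0, 0], [0, 0, 0, 0]],
], claw=0.6)

```text
clock: 58.35
eef_pos: [0.6072, -0.056, 0.135]
orientation: [0.026, -3.141, -0.0]
contact_force: [-0.1, -0.6, -0.1]
opening: 0.599
grasp_force: 0.0
```

arm_command([
  [[0, 0, -0.03, 0], [0, 0, -0.06, 0], [0, 0, -0.08, 0], [0, 0, -0.08, 0], [0, 0, -0.08, 0]],
])

```text
clock: 58.85
eef_pos: [0.6071, -0.056, 0.2358]
orientation: [-0.026, 3.141, -0.0]
contact_force: [0.2, -0.2, -0.5]
opening: 0.598
grasp_force: 0.0
```

```bash
python3 -c "
from h import *
go(.4443,.3165)
c=cal('wrist');im=imaging.grab_frame('wrist');np.savez('w12.npz',im=im,K=c[0],T=c[1]);cv2.imwrite('pics/w12.png',im)
s=imaging.grab_frame('scene');cv2.imwrite('pics/s12.png',s);np.save('side12.npy',imaging.grab_frame('side'))
"
```

```text
clk 58.85 pos [ 0.6071 -0.056   0.2358] yaxis 90.95 shares [ 0.522  1.25  -0.   ] op 0.6 F [ 0.2 -0.2 -0.5]
```

arm_command([
  [[0.013, 0.03, 0, 0], [0.025, 0.06, 0, 0], [0.034, 0.08, 0, 0], [0.038, 0.09, 0, 0], [0.04, 0.095, 0, 0]],
])

```text
clock: 59.5
eef_pos: [0.5582, 0.0519, 0.2327]
orientation: [0.026, -3.139, -0.001]
contact_force: [-0.4, 0.4, 0.3]
opening: 0.597
grasp_force: 0.0
```

arm_command([
  [[0.04, 0.095, 0, 0], [0.04, 0.095, 0, 0], [0.04, 0.095, 0, 0], [0.04, 0.095, 0, 0], [0.04, 0.095, 0, 0]],
])

```text
clock: 60.0
eef_pos: [0.4952, 0.1932, 0.2329]
orientation: [0.028, -3.139, 0.0]
contact_force: [0.5, -1.0, 0.0]
opening: 0.597
grasp_force: 0.0
```

arm_command([
  [[0.04, 0.095, 0, 0], [0.037, 0.09, 0, 0], [0.033, 0.08, 0, 0], [0.029, 0.07, 0, 0], [0.021, 0.05, 0, 0]],
])

```text
clock: 60.5
eef_pos: [0.445, 0.3077, 0.2329]
orientation: [0.03, -3.139, 0.001]
contact_force: [0.2, -0.7, -0.4]
opening: 0.599
grasp_force: 0.0
```

arm_command([
  [[0.014, 0.035, 0, 0], [0, 0, 0, 0], [0, 0, 0, 0], [0, 0, 0, 0], [0, 0, 0, 0]],
])

```text
clock: 61.0
eef_pos: [0.4441, 0.3157, 0.2341]
orientation: [-0.024, 3.141, -0.0]
contact_force: [0.0, -0.8, 0.8]
opening: 0.602
grasp_force: 0.0
```

```bash
python3 -c "
from h import *
go(.4443,.3165)
c=cal('wrist');im=imaging.grab_frame('wrist');np.savez('w13.npz',im=im,K=c[0],T=c[1])
a=cv2.resize(np.load('w12.npz')['im'],(400,250));b=cv2.resize(im,(400,250))
s=cv2.imread('pics/s12.png');sd=np.load('side12.npy')
C=cv2.resize(s[150:270,200:392],(400,250));D=cv2.resize(sd[150:270,240:432],(400,250))
cv2.imwrite('pics/m13.png',np.vstack([np.hstack([a,b]),np.hstack([C,D])]))
"
```

```text
clk 61.0 pos [0.4441 0.3157 0.2341] yaxis 90.87 shares [-0.001  0.003 -0.   ] op 0.6 F [ 0.  -0.8  0.8]
```

View pics/m13.png

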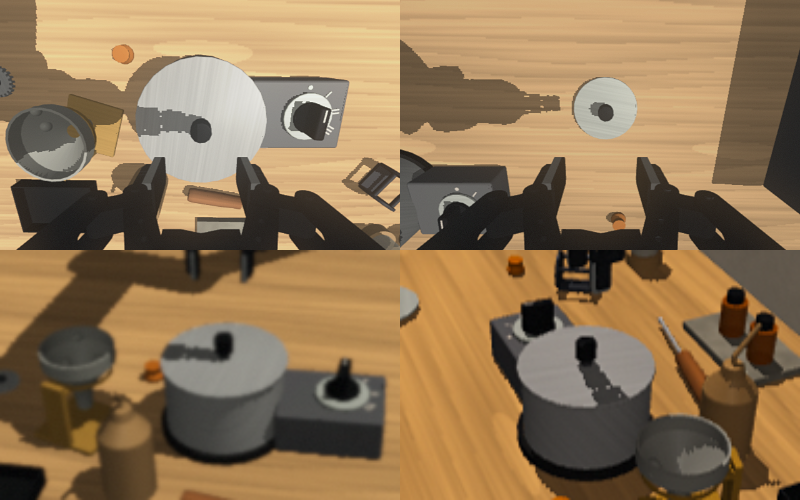

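The lid sits level in the rim in all views. The cap is at about (327,173) in the wrist frame, not knocked. Next I'll measure the cap and the funnel's rim.

```bash
python3 -c "
from h import *
d=np.load('w13.npz');c=(d['K'],d['T'])
ce=lid(d['im'],c,(326,173),.052,60)
go(*ce,.0415)
def rim(f,box,r0=.047):
    d=np.load(f);c=(d['K'],d['T']);im=d['im'];x0,y0,x1,y1=box
    hsv=cv2.cvtColor(im,cv2.COLOR_BGR2HSV)
    for vt in (70,):
        m=((hsv[...,1]<40)&(hsv[...,2]>vt)).astype(np.uint8);w=np.zeros_like(m);w[y0:y1,x0:x1]=1;m*=w
        m=cv2.morphologyEx(m,cv2.MORPH_OPEN,np.ones((2,2)))
        ct=max(cv2.findContours(m,cv2.RETR_EXTERNAL,cv2.CHAIN_APPROX_NONE)[0],key=cv2.contourArea)
        h=cv2.convexHull(ct)[:,0]
        P=np.array([ray('w',u,v,.12,c) for u,v in h])
        k=np.ones(len(P),bool)
        for _ in range(6):
            q,r=circ(P[k]);e=np.abs(np.hypot(*(P[:,:2]-q).T)-r);k=e<max(np.median(e)*2,.0008)
        print(f,vt,q.round(4),r.round(4),k.sum(),len(P),cv2.boundingRect(h))
rim('w12.npz',(0,150,165,300))
rim('w3.npz',(0,110,125,285))
rim('w11.npz',(0,170,135,335))
rim('w6.npz',(0,50,140,240))
"
```

```text
flange [0.4455 0.3237] r 0.0517 want 0.052
knob px [327.  170.8] [318 167  22  14  78] pred top [328.9 181.9] at z.036 [0.4361 0.3218]
clk 61.05 pos [0.4441 0.3158 0.2341] yaxis 90.88 shares [-0.005  0.026  0.642] op 0.6 F [-0.2 -0.8 -0.5]
w12.npz 70 [ 0.632  -0.2308] 0.0517 36 51 (10, 168, 142, 124)
w3.npz 70 [ 0.6307 -0.2262] 0.0483 27 34 (0, 123, 109, 158)
w11.npz 70 [ 0.6263 -0.2338] 0.0546 23 32 (0, 182, 122, 148)
w6.npz 70 [ 0.6291 -0.2292] 0.049 31 39 (0, 56, 130, 178)
```

arm_command([
  [[-0.005, 0.026, 0, 0], [0, 0, 0.04, 0], [0, 0, 0.08, 0], [0, 0, 0.09, 0], [0, 0, 0.1, 0]],
])

```text
clock: 61.55
eef_pos: [0.4454, 0.3244, 0.1399]
orientation: [-0.026, 3.141, 0.001]
contact_force: [0.1, 0.5, -0.5]
opening: 0.598
grasp_force: 0.0
```

arm_command([
  [[0, 0, 0.1, 0], [0, 0, 0.08, 0], [0, 0, 0.06, 0], [0, 0, 0.03, 0], [0, 0, 0, 0]],
])

```text
clock: 62.05
eef_pos: [0.4439, 0.3235, 0.0584]
orientation: [0.026, -3.139, 0.002]
contact_force: [0.2, -0.4, -0.3]
opening: 0.598
grasp_force: 0.0
```

arm_command([
  [[0, 0, 0, 0], [0, 0, 0, 0], [0, 0, 0, 0], [0, 0, 0, 0]],
])

```text
clock: 62.45
eef_pos: [0.4458, 0.3245, 0.0609]
orientation: [-0.026, 3.14, 0.001]
contact_force: [0.6, -0.0, 0.1]
opening: 0.6
grasp_force: 0.0
```

```bash
python3 -c "
from h import *
go(.4455,.3237,.0415)
c=cal('wrist');im=imaging.grab_frame('wrist')
g=cv2.cvtColor(im,cv2.COLOR_BGR2GRAY)
u,v=proj('w',[.4455,.3237,.042],c);print(u,v)
row=g[int(v)-2:int(v)+3,260:380].mean(0);print(row[::3].astype(int).tolist())
"
```

```text
clk 62.45 pos [0.4458 0.3245 0.0609] yaxis 90.94 shares [ 0.001 -0.003  0.065] op 0.6 F [ 0.6 -0.   0.1]
317.46122131553386 269.71764803567913
[39, 38, 174, 171, 171, 172, 172, 172, 172, 172, 174, 49, 45, 45, 46, 46, 47, 47, 48, 47, 47, 49, 50, 48, 49, 49, 49, 47, 169, 189, 189, 190, 190, 189, 189, 189, 188, 188, 188, 173]
```

arm_command([
  [[0, -0.001, 0.02, 0], [0, 0, 0.025, 0], [0, 0, 0.015, 0], [0, 0, 0.005, 0], [0, 0, 0, 0]],
])

```text
clock: 63.0
eef_pos: [0.4447, 0.3237, 0.04]
orientation: [0.026, -3.14, 0.001]
contact_force: [0.3, 0.6, 0.3]
opening: 0.598
grasp_force: 0.0
```

arm_command([
  [[0, 0, 0, 0], [0, 0, 0, 0], [0, 0, 0, 0]],
])

```text
clock: 63.3
eef_pos: [0.4454, 0.324, 0.0409]
orientation: [-0.026, 3.141, 0.001]
contact_force: [-0.2, -0.7, -1.1]
opening: 0.6
grasp_force: 0.0
```

arm_command([
  [[0, 0, 0, 0], [0, 0, 0, 0], [0, 0, 0, 0], [0, 0, 0, 0], [0, 0, 0, 0]],
], claw=0)

```text
clock: 63.8
eef_pos: [0.4454, 0.3241, 0.041]
orientation: [-0.026, 3.141, 0.001]
contact_force: [-1.0, -0.5, 3.7]
opening: 0.259
grasp_force: 58.9
```

arm_command([
  [[0, 0, -0.02, 0], [0, 0, -0.05, 0], [0, 0, -0.08, 0], [0, 0, -0.09, 0], [0, 0, -0.09, 0]],
])

```text
clock: 64.3
eef_pos: [0.4446, 0.3235, 0.1402]
orientation: [0.026, -3.14, 0.001]
contact_force: [0.4, 1.2, -0.5]
opening: 0.259
grasp_force: 58.7
```

arm_command([
  [[0, 0, -0.09, 0], [0, 0, -0.08, 0], [0, 0, -0.06, 0], [0, 0, -0.04, 0], [0, 0, 0, 0]],
])

```text
clock: 64.8
eef_pos: [0.446, 0.3244, 0.2222]
orientation: [-0.026, 3.139, 0.002]
contact_force: [0.6, 0.4, -0.2]
opening: 0.261
grasp_force: 58.7
```

arm_command([
  [[-0.013, -0.03, 0, 0], [-0.025, -0.06, 0, 0], [-0.033, -0.08, 0, 0], [-0.04, -0.095, 0, 0], [-0.04, -0.095, 0, 0]],
])

```text
clock: 65.3
eef_pos: [0.4917, 0.2148, 0.2189]
orientation: [0.026, -3.139, 0.002]
contact_force: [0.8, 0.5, -0.6]
opening: 0.257
grasp_force: 58.8
```

arm_command([
  [[-0.04, -0.095, 0, 0], [-0.04, -0.095, 0, 0], [-0.04, -0.095, 0, 0], [-0.04, -0.095, 0, 0], [-0.04, -0.095, 0, 0]],
])

```text
clock: 65.8
eef_pos: [0.5539, 0.0732, 0.2188]
orientation: [0.025, -3.138, 0.0]
contact_force: [0.7, 0.8, -0.1]
opening: 0.259
grasp_force: 58.8
```

arm_command([
  [[-0.04, -0.095, 0, 0], [-0.04, -0.095, 0, 0], [-0.04, -0.095, 0, 0], [-0.04, -0.095, 0, 0], [-0.04, -0.095, 0, 0]],
])

```text
clock: 66.3
eef_pos: [0.6161, -0.0681, 0.2186]
orientation: [0.025, -3.138, -0.001]
contact_force: [0.9, -0.6, -0.5]
opening: 0.263
grasp_force: 58.8
```

arm_command([
  [[-0.036, -0.09, 0, 0], [-0.024, -0.06, 0, 0], [-0.013, -0.031, 0, 0], [0, 0, 0, 0], [0, 0, 0, 0]],
])

```text
clock: 66.8
eef_pos: [0.639, -0.1197, 0.2198]
orientation: [0.026, -3.14, -0.002]
contact_force: [-1.0, 0.4, -1.2]
opening: 0.262
grasp_force: 58.8
```

arm_command([
  [[0, 0, 0, 0], [0, 0, 0, 0], [0, 0, 0, 0]],
])

```text
clock: 67.1
eef_pos: [0.6396, -0.1194, 0.2208]
orientation: [-0.028, 3.141, 0.0]
contact_force: [0.8, 0.1, -1.7]
opening: 0.258
grasp_force: 58.8
```

```bash
python3 -c "
from h import *
go(.63,-.23)
c=cal('wrist');im=imaging.grab_frame('wrist');np.savez('w14.npz',im=im,K=c[0],T=c[1])
print([proj('w',[.631+a,-.23+b,.12],c).round(0) for a,b in((0,0),(.047,0),(-.047,0),(0,.047),(0,-.047))])
u,v=proj('w',[.631,-.23,.12],c).astype(int)
cv2.imwrite('pics/w14.png',cv2.resize(im[100:340,0:320],None,fx=2.5,fy=2.5,interpolation=cv2.INTER_CUBIC))
"
```

```text
clk 67.1 pos [ 0.6396 -0.1194  0.2208] yaxis 91.01 shares [ 0.038 -0.368 -0.   ] op 0.26 F [ 0.8  0.1 -1.7]
[array([155., 197.]), array([163., 260.]), array([146., 125.]), array([225., 198.]), array([ 85., 196.])]
```

View pics/w14.png

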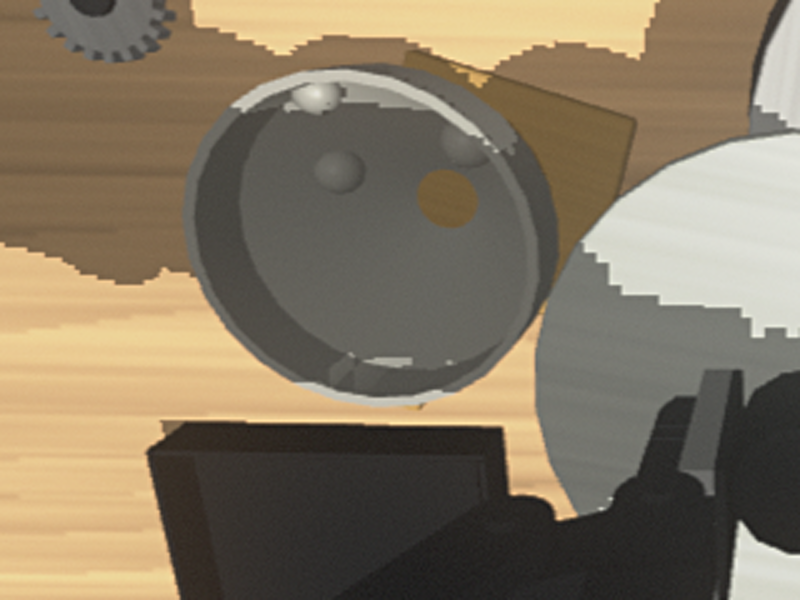

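The funnel rim is fully visible here. In zoom pixels its outer edge runs left (185,210), top (335,68), right (540,250) and bottom (380,404).

```bash
python3 -c "
from h import *
d=np.load('w14.npz');c=(d['K'],d['T'])
Z=[(185,210),(197,155),(235,102),(280,76),(335,68),(400,78),(452,103),(502,148),(530,198),(540,250),(526,310),(490,366),(437,399),(380,405),(310,387),(250,343),(206,285)]
P=np.array([ray('w',(u-.75)/2.5,(v-.75)/2.5+100,.12,c) for u,v in Z])
q,r=circ(P);print(q.round(4),r.round(4),(np.hypot(*(P[:,:2]-q).T)*1e3).round(1))
go(*q)"
```

```text
[ 0.6318 -0.2363] 0.0468 [47.2 46.7 46.8 46.9 46.4 46.6 46.9 47.3 47.2 46.8 45.4 46.2 47.5 47.5
 47.1 46.  46.3]
clk 67.15 pos [ 0.6396 -0.1196  0.2209] yaxis 90.99 shares [ 0.033 -0.389 -0.   ] op 0.26 F [ 0.2  0.4 -0.9]
```

arm_command([
  [[0.003, -0.02, 0, 0], [0.004, -0.05, 0, 0], [0.005, -0.06, 0, 0], [0.005, -0.065, 0, 0], [0.005, -0.065, 0, 0]],
])

```text
clock: 67.65
eef_pos: [0.6341, -0.2009, 0.2206]
orientation: [-0.024, 3.141, -0.0]
contact_force: [-0.2, 0.2, -0.7]
opening: 0.256
grasp_force: 58.8
```

arm_command([
  [[0.005, -0.06, 0, 0], [0.004, -0.045, 0, 0], [0.002, -0.024, 0, 0], [0, 0, 0, 0], [0, 0, 0, 0]],
])

```text
clock: 68.15
eef_pos: [0.6318, -0.2367, 0.2205]
orientation: [-0.026, 3.141, 0.001]
contact_force: [0.4, -0.6, -0.1]
opening: 0.258
grasp_force: 58.8
```

arm_command([
  [[0, 0, 0.03, 0], [0, 0, 0.05, 0], [0, 0, 0.05, 0], [0, 0, 0.03, 0], [0, 0, 0.01, 0]],
])

```text
clock: 68.65
eef_pos: [0.631, -0.236, 0.1678]
orientation: [0.027, -3.139, -0.002]
contact_force: [-0.7, 0.8, -1.8]
opening: 0.26
grasp_force: 58.8
```

arm_command([
  [[0, 0, 0, 0], [0, 0, 0, 0], [0, 0, 0, 0], [0, 0, 0, 0], [0, 0, 0, 0]],
])

```text
clock: 69.15
eef_pos: [0.632, -0.2373, 0.17]
orientation: [-0.026, 3.141, -0.0]
contact_force: [0.4, 0.5, -0.7]
opening: 0.261
grasp_force: 58.8
```

```bash
python3 -c "
from h import *
go(.6318,-.2363,.155)
c=cal('wrist');im=imaging.grab_frame('wrist');np.savez('w15.npz',im=im,K=c[0],T=c[1])"
```

```text
clk 69.15 pos [ 0.632  -0.2373  0.17  ] yaxis 90.94 shares [0.001 0.003 0.05 ] op 0.26 F [ 0.4  0.5 -0.7]
```

arm_command([
  [[0.001, 0.003, 0.006, 0], [0, 0, 0.01, 0], [0, 0, 0.01, 0], [0, 0, 0.01, 0], [0, 0, 0.006, 0]],
])

```text
clock: 69.7
eef_pos: [0.6312, -0.2361, 0.1563]
orientation: [0.026, -3.141, -0.001]
contact_force: [-0.3, -0.4, -0.5]
opening: 0.26
grasp_force: 58.8
```

arm_command([
  [[0, 0, 0.002, 0], [0, 0, 0, 0], [0, 0, 0, 0], [0, 0, 0, 0]],
])

```text
clock: 70.1
eef_pos: [0.6315, -0.2362, 0.1566]
orientation: [-0.026, 3.141, -0.0]
contact_force: [0.6, -0.2, -1.0]
opening: 0.257
grasp_force: 58.8
```

arm_command([
  [[0, 0, 0.005, 0], [0, 0, 0.002, 0], [0, 0, 0, 0], [0, 0, 0, 0]],
])

```text
clock: 70.5
eef_pos: [0.6317, -0.2363, 0.155]
orientation: [-0.026, 3.141, -0.001]
contact_force: [-1.4, 0.6, 5.2]
opening: 0.26
grasp_force: 59.1
```

arm_command([
  [[0, 0, 0, 0], [0, 0, 0, 0], [0, 0, 0, 0], [0, 0, 0, 0]],
], claw=0.6)

```text
clock: 70.9
eef_pos: [0.6313, -0.2361, 0.1539]
orientation: [0.026, -3.141, -0.001]
contact_force: [0.3, 1.0, 0.2]
opening: 0.597
grasp_force: 0.0
```

arm_command([
  [[0, 0, -0.03, 0], [0, 0, -0.06, 0], [0, 0, -0.07, 0], [0, 0, -0.07, 0], [0, 0, -0.04, 0]],
])

```text
clock: 71.4
eef_pos: [0.6322, -0.2366, 0.238]
orientation: [-0.026, 3.138, -0.002]
contact_force: [0.4, -0.2, 0.2]
opening: 0.595
grasp_force: 0.0
```

arm_command([
  [[0.005, 0.03, 0, 0], [0.005, 0.06, 0, 0], [0.005, 0.08, 0, 0], [0.005, 0.09, 0, 0], [0.005, 0.09, 0, 0]],
])

```text
clock: 71.9
eef_pos: [0.6212, -0.1297, 0.2339]
orientation: [0.026, -3.14, -0.002]
contact_force: [0.4, -1.2, 0.5]
opening: 0.598
grasp_force: 0.0
```

```bash
python3 -c "
from h import *
go(.6052,.0934)
cv2.imwrite('pics/sc16.png',imaging.grab_frame('scene'));cv2.imwrite('pics/sd16.png',imaging.grab_frame('side'))"
```

```text
clk 71.9 pos [ 0.6212 -0.1297  0.2339] yaxis 90.94 shares [0.041 0.744 0.001] op 0.6 F [ 0.4 -1.2  0.5]
```

arm_command([
  [[0.005, 0.09, 0, 0], [0.005, 0.09, 0, 0], [0.005, 0.09, 0, 0], [0.005, 0.09, 0, 0], [0.005, 0.09, 0, 0]],
], claw=0.5)

```text
clock: 72.5
eef_pos: [0.6118, 0.0043, 0.2343]
orientation: [0.025, -3.14, -0.0]
contact_force: [-0.6, -0.5, 0.1]
opening: 0.497
grasp_force: 0.0
```

arm_command([
  [[0.005, 0.09, 0, 0], [0.005, 0.08, 0, 0], [0.005, 0.065, 0, 0], [0.005, 0.045, 0, 0], [0, 0.02, 0, 0]],
])

```text
clock: 73.0
eef_pos: [0.6044, 0.0943, 0.2347]
orientation: [0.028, -3.14, 0.0]
contact_force: [-0.0, -0.3, -0.6]
opening: 0.5
grasp_force: 0.0
```

arm_command([
  [[0, 0, 0, 0], [0, 0, 0, 0], [0, 0, 0, 0], [0, 0, 0, 0]],
])

```text
clock: 73.4
eef_pos: [0.6052, 0.0926, 0.2353]
orientation: [-0.024, 3.141, -0.0]
contact_force: [-0.3, -1.6, 0.4]
opening: 0.497
grasp_force: 0.0
```

```bash
python3 -c "
from h import *
go(.6052,.0934,.103);print(bot.observe()['qpos'])
c=cal('wrist');im=imaging.grab_frame('wrist');np.savez('w16.npz',im=im,K=c[0],T=c[1])
g=cv2.cvtColor(im,cv2.COLOR_BGR2GRAY);hsv=cv2.cvtColor(im,cv2.COLOR_BGR2HSV)
m=((g>170)&(hsv[...,1]<60)).astype(np.uint8)
n,l,s,cc=cv2.connectedComponentsWithStats(m)
for i in range(1,n):
    if 3<s[i,4]<2500 and 230<cc[i][0]<420 and cc[i][1]<280: print(s[i].tolist(),cc[i].round(1),'z.104',ray('w',*cc[i],.104,c)[:2].round(4),'z.06',ray('w',*cc[i],.06,c)[:2].round(4))
print([ (h,proj('w',[.6052,.0934,h],c).round(1)) for h in(.06,.072,.104)])
"
```

```text
clk 73.4 pos [0.6052 0.0926 0.2353] yaxis 90.88 shares [-0.     0.003  0.441] op 0.5 F [-0.3 -1.6  0.4]
[ 4.82737484e-02  4.60563617e-01  1.53488251e-01  1.26360583e+00
 -8.38775637e-05  3.29535033e-02]
[318, 136, 8, 7, 47] [321.4 139.2] z.104 [0.5599 0.0928] z.06 [0.5651 0.0929]
[347, 146, 10, 10, 38] [351.9 150.3] z.104 [0.5677 0.1153] z.06 [0.5742 0.1194]
[284, 149, 85, 74, 1998] [326.9 181.4] z.104 [0.5913 0.0974] z.06 [0.602  0.0983]
[361, 173, 12, 5, 34] [366.4 175.3] z.104 [0.5861 0.1269] z.06 [0.5959 0.133 ]
[321, 176, 4, 20, 51] [322.8 185.9] z.104 [0.5949 0.0944] z.06 [0.6062 0.0948]
[362, 179, 12, 4, 33] [367.3 180.5] z.104 [0.5901 0.1278] z.06 [0.6006 0.1341]
[356, 205, 10, 6, 28] [360.4 207.6] z.104 [0.6116 0.1237] z.06 [0.6258 0.1292]
[(0.06, array([321.2, 184.8])), (0.072, array([321.2, 188.3])), (0.104, array([321.2, 199. ]))]
```

arm_command([
  [[0, 0.002, 0.03, 0.05], [0, 0, 0.06, 0], [0, 0, 0.07, 0], [0, 0, 0.07, 0], [0, 0, 0.06, 0]],
])

```text
clock: 73.95
eef_pos: [0.6048, 0.0936, 0.1473]
orientation: [-0.098, -3.14, 0.0]
contact_force: [0.9, -0.1, 0.9]
opening: 0.499
grasp_force: 0.0
```

arm_command([
  [[0, 0, 0.06, 0], [0, 0, 0.04, 0], [0, 0, 0.03, 0], [0, 0, 0.015, 0], [0, 0, 0, 0]],
])

```text
clock: 74.45
eef_pos: [0.6048, 0.0939, 0.1045]
orientation: [-0.098, -3.14, -0.0]
contact_force: [-0.4, 0.8, -0.1]
opening: 0.498
grasp_force: 0.0
```

arm_command([
  [[0, 0, 0, 0], [0, 0, 0, 0], [0, 0, 0, 0]],
])

```text
clock: 74.75
eef_pos: [0.6055, 0.0941, 0.1055]
orientation: [0.097, 3.139, 0.0]
contact_force: [-0.5, 0.4, -0.2]
opening: 0.496
grasp_force: 0.0
```

```bash
python3 -c "
from h import *
go(.6055,.0934,.103)"
```

```text
clk 74.75 pos [0.6055 0.0941 0.1055] yaxis 86.45 shares [-0.    -0.002  0.008] op 0.5 F [-0.5  0.4 -0.2]
```

arm_command([
  [[0, -0.002, 0.008, 0], [0, 0, 0, 0], [0, 0, 0, 0]],
])

```text
clock: 75.05
eef_pos: [0.6048, 0.0934, 0.1023]
orientation: [-0.098, -3.14, -0.0]
contact_force: [0.2, 0.2, -0.1]
opening: 0.499
grasp_force: 0.0
```

arm_command([
  [[0, 0, 0, 0], [0, 0, 0, 0], [0, 0, 0, 0], [0, 0, 0, 0], [0, 0, 0, 0]],
], claw=0)

```text
clock: 75.55
eef_pos: [0.605, 0.0928, 0.1026]
orientation: [0.098, 3.14, -0.002]
contact_force: [-0.1, -2.8, 2.2]
opening: 0.151
grasp_force: 59.8
```

arm_command([
  [[0, 0, 0, 0.04], [0, 0, 0, 0.06], [0, 0, 0, 0.08], [0, 0, 0, 0.08], [0, 0, 0, 0.08]],
])

```text
clock: 76.05
eef_pos: [0.605, 0.093, 0.1026]
orientation: [0.931, 3.0, -0.001]
contact_force: [-0.9, -3.4, 2.5]
opening: 0.155
grasp_force: 59.8
```

arm_command([
  [[0, 0, 0, 0.08], [0, 0, 0, 0.08], [0, 0, 0, 0.08], [0, 0, 0, 0.08], [0, 0, 0, 0.08]],
])

```text
clock: 76.55
eef_pos: [0.6052, 0.0931, 0.1026]
orientation: [1.812, 2.565, -0.0]
contact_force: [-1.1, -3.0, 1.6]
opening: 0.155
grasp_force: 59.7
```

arm_command([
  [[0, 0, 0, 0.06], [0, 0, 0, 0.04], [0, 0, 0, 0], [0, 0, 0, 0], [0, 0, 0, 0]],
])

```text
clock: 77.05
eef_pos: [0.6052, 0.0931, 0.1026]
orientation: [2.0, 2.421, -0.0]
contact_force: [0.1, -3.8, 1.7]
opening: 0.15
grasp_force: 59.8
```

```bash
python3 -c "
from h import *
go(.6055,.0934,.103)"
```

```text
clk 77.05 pos [0.6052 0.0931 0.1026] yaxis 10.88 shares [ 0.001  0.001 -0.001] op 0.15 F [ 0.1 -3.8  1.7]
```

arm_command([
  [[0, 0, 0, 0], [0, 0, 0, 0], [0, 0, 0, 0], [0, 0, 0, 0]],
], claw=0.5)

```text
clock: 77.45
eef_pos: [0.6047, 0.0938, 0.1022]
orientation: [-2.0, -2.421, -0.0]
contact_force: [-0.5, 0.2, -0.2]
opening: 0.498
grasp_force: 0.0
```

arm_command([
  [[0, 0, -0.03, 0], [0, 0, -0.06, 0], [0, 0, -0.08, 0], [0, 0, -0.09, 0], [0, 0, -0.09, 0]],
])

```text
clock: 77.95
eef_pos: [0.6048, 0.0935, 0.2091]
orientation: [2.001, 2.422, 0.001]
contact_force: [1.4, 0.3, -0.9]
opening: 0.499
grasp_force: 0.0
```

arm_command([
  [[0, 0, -0.09, 0], [0, 0, -0.06, 0], [0, 0, -0.03, 0], [0, 0, 0, 0], [0, 0, 0, 0]],
])

```text
clock: 78.45
eef_pos: [0.6047, 0.0935, 0.2607]
orientation: [-2.001, -2.421, 0.001]
contact_force: [-0.7, 0.1, 0.3]
opening: 0.497
grasp_force: 0.0
```

```bash
python3 -c "
from h import *
go(.6055,.0934)
c=cal('wrist');im=imaging.grab_frame('wrist');np.savez('w17.npz',im=im,K=c[0],T=c[1]);cv2.imwrite('pics/w17.png',im)
g=cv2.cvtColor(im,cv2.COLOR_BGR2GRAY);hsv=cv2.cvtColor(im,cv2.COLOR_BGR2HSV)
m=((g>150)&(hsv[...,1]<60)).astype(np.uint8)
n,l,s,cc=cv2.connectedComponentsWithStats(m)
u0=proj('w',[.6055,.0934,.08],c)
for i in range(1,n):
    if 3<s[i,4]<2500 and np.hypot(*(cc[i]-u0))<110:
        print(s[i].tolist(),cc[i].round(1),'z.104',ray('w',*cc[i],.104,c)[:2].round(4),'z.06',ray('w',*cc[i],.06,c)[:2].round(4))
        if max(s[i,2:4])>10 and s[i,4]<300:
            yy,xx=np.nonzero(l==i);P=np.array([ray('w',u,v,.104,c)[:2] for u,v in zip(xx,yy)]);w,V=np.linalg.eigh(np.cov(P.T));print('   dir',np.degrees(np.arctan2(V[1,1],V[0,1])).round(1))
# cap + lid seen by the side/scene cameras
for nm,ctr,z,r in(('cap',(.6318,-.2363),.125,.052),('lid',(.6077,-.0566),.105,.08)):
  for cam in('side','scene'):
    f=imaging.grab_frame(cam);cc_=cal(cam)
    hv=cv2.cvtColor(f,cv2.COLOR_BGR2HSV)
    k=proj(cam,[*ctr,z+.026],cc_);print(nm,cam,'flange px',proj(cam,[*ctr,z],cc_).round(1),'knob px exp',k.round(1),end=' ')
    x,y=k.astype(int);gg=cv2.cvtColor(f,cv2.COLOR_BGR2GRAY)[y-14:y+15,x-14:x+15]
    b=gg<50;yy,xx=np.nonzero(b);print('dark',b.sum(),(xx.mean()+x-14).round(1),(yy.mean()+y-14).round(1))
"
```

```text
clk 78.45 pos [0.6047 0.0935 0.2607] yaxis 10.85 shares [-0.001  0.003 -0.   ] op 0.5 F [-0.7  0.1  0.3]
[318, 132, 3, 11, 33] [319. 137.] z.104 [0.5947 0.1372] z.06 [0.5953 0.1323]
   dir 100.8
[323, 132, 4, 11, 40] [324.5 136.7] z.104 [0.5989 0.1382] z.06 [0.6002 0.1335]
   dir 103.0
[342, 140, 9, 9, 32] [346.1 143.9] z.104 [0.617  0.1359] z.06 [0.6212 0.1309]
[290, 143, 9, 10, 36] [293.8 147.2] z.104 [0.5763 0.1253] z.06 [0.574  0.1186]
[346, 143, 9, 9, 33] [350.1 147. ] z.104 [0.6207 0.1341] z.06 [0.6255 0.1287]
[287, 145, 71, 69, 1904] [322.4 174.4] z.104 [0.6031 0.1078] z.06 [0.605  0.0983]
[350, 146, 9, 10, 32] [353.9 150.4] z.104 [0.6243 0.132 ] z.06 [0.6297 0.1263]
[277, 170, 7, 6, 33] [279.6 172.5] z.104 [0.5683 0.1027] z.06 [0.5647 0.0924]
[321, 170, 3, 18, 54] [322.  178.5] z.104 [0.6034 0.1043] z.06 [0.6054 0.0943]
   dir 100.9
[281, 265, 43, 19, 614] [298.7 273.5] z.104 [0.5995 0.0143] z.06 [ 0.6008 -0.0101]
cap side flange px [375.7 240.5] knob px exp [376.6 230.7] dark 234 378.6 230.5
cap scene flange px [236.3 194.7] knob px exp [235.  186.3] dark 102 235.9 188.9
lid side flange px [329.3 204.1] knob px exp [329.4 195.2] dark 152 329.1 197.4
lid scene flange px [306.8 201.3] knob px exp [306.5 193. ] dark 123 306.8 195.9
```

```bash
python3 -c "
from h import *
a=np.linspace(0,2*np.pi,90)
for cam in('side','scene'):
  f=imaging.grab_frame(cam);c=cal(cam);hv=cv2.cvtColor(f,cv2.COLOR_BGR2HSV)
  for nm,ctr,z,r in(('cap',(.6318,-.2363),.125,.052),('lid',(.6077,-.0566),.105,.08)):
    E=np.array([proj(cam,[ctr[0]+r*np.cos(t),ctr[1]+r*np.sin(t),z],c) for t in a])
    e=cv2.fitEllipse(E.astype(np.float32))
    m=((hv[...,1]<45)&(hv[...,2]>125)).astype(np.uint8);w=np.zeros_like(m)
    cv2.ellipse(w,(e[0],(e[1][0]+12,e[1][1]+12),e[2]),1,-1);m*=w
    ct=max(cv2.findContours(m,cv2.RETR_EXTERNAL,cv2.CHAIN_APPROX_NONE)[0],key=cv2.contourArea)
    print(cam,nm,'exp',np.round([*e[0],*e[1],e[2]],1),'seen',[np.round(x,1) for x in cv2.fitEllipse(cv2.convexHull(ct))])
"
```

```text
side cap exp [375.9 241.4  33.2  51.3  96.7] seen [array([376.6, 242. ]), array([32.1, 48.3]), np.float64(93.5)]
side lid exp [329.3 205.4  39.3  66.9  90.4] seen [array([349.6, 201.2]), array([16.8, 31.6]), np.float64(131.8)]
scene cap exp [236.2 195.2  22.2  41.2  81.6] seen [array([235.6, 195.9]), array([20.6, 37.8]), np.float64(85.0)]
scene lid exp [306.8 202.4  35.7  61.9  87.6] seen [array([301.4, 212.9]), array([12.3, 41. ]), np.float64(96.4)]
```

```bash
python3 -c "
from h import *
print(ticket.finish_job())"
```

```text
the job is handed in; nothing more can be done
None
```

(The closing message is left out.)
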